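# Load the hub blank and run the stuck transfer carriage home

## Task

Lay the loose hub blank, boss up, in the round nest of the little carriage while it is still parked. The carriage is stuck: then push it along its rails by its upright plate until it breaks free, run it on until it meets the lightly sprung end stop hidden in the grey housing, and leave it resting lightly against that stop. Ease up to the stop: its pin must never be pushed hard, not even as hard as it took to free the carriage. Leave the things lying around where they are.

Things in the scene. Friction and masses are not known exactly. Their poses are not given: they have to be found in the camera images.
- hub_center (a point): Centre (half-way up, 8 mm above the underside) of the loose white hub blank: flange 37 mm across, 8 mm thick, with a boss 22 mm across and 8 mm high on top (16 mm in all, 50 g). Its z axis points up out of the boss. Can be picked by the boss from above.
- stage: Fixed aluminium transfer stage on the bench, 380 x 100 mm (its own x, y); origin at the centre of its underside on the bench. Its x axis is the direction in which the carriage is to be pushed (level), along two steel rails; y across, z up.
- carriage: Carriage on the rails, axes as the stage's, slides only along x. Plate 110 (x) x 84 mm, top 31 mm above the bench; origin mid-plate at bench height. Stuck for its first 15 to 22 mm of travel (a steady push of 13 to 22 N moves it there); then it runs free at 4 to 5 N and stays where left. Its tongue (24 mm wide) reaches 120 mm ahead (+x) of the origin and enters the housing.
- nest (a point): Centre of the floor of the carriage's round nest, 31 mm above the bench: a hole 41 mm across, 6 mm deep, in a grey block 58 x 58 mm whose top is 37 mm above the bench. The hub's flange lies in it, 2 mm proud. Moves with the carriage.
- post (a point): A point in the middle of the carriage's upright push plate, 62 mm above the bench. The plate is 8 mm thick (x), 40 mm wide (y), its top 77 mm above the bench. Push its -x face. The nest's centre is 65 mm ahead of it (+x).
- bearing_ring: Bystander: loose white ring, 60 mm across, 10 mm high, lying flat on the light blue mat; origin at the centre of its underside.
- spare_pcb: Bystander: loose small green circuit board 30 x 42 mm, 9 mm high; origin at the centre of its underside.
- hex_driver: Bystander: loose screwdriver with blue handle, 145 mm long (its y), 17 mm thick; origin at its middle on the bench.
- housing: Grey housing fixed at the stage's +x end, 90 x 90 mm, top 66 mm above the bench; origin at bench height under the middle of its front slot, which the tongue enters; axes as the stage's. Hidden 10 to 46 mm inside the slot is the end stop: a pin on a light spring, 3 N per mm, no preload, 4 mm stroke. It must end pressed with over 0.8 N and must never take 9 N.
Mind the look-alikes: they are no part of the job. What is meant by the part that bears hub_center is not black, blue or green, and is the smaller of those in its own colour.

How it is judged:
On the way, in this order (a step that is already met when the one before it is completed fails the run):
1. the hub blank lies in the nest, let go, while the carriage is still parked (horizontal distance between hub_center and nest below 0.004 m and z of hub_center in the frame of nest between 0.005 and 0.0105 m and angle between hub_center's own z axis and vertical below 0.1 rad and contact force between the fingers and hub_blank below 0.05 N and distance of carriage from where it was at the start of the episode below 0.006 m), for 0.2 s.
2. the carriage has broken free of its parking place (distance of carriage from where it was at the start of the episode above 0.03 m), for 0.05 s.
At the end, for the whole second after the job is handed in: The carriage is at rest with its tongue pressing the hidden stop pin with more than 0.8 N (about a quarter of a millimetre or more of spring travel), and the hub blank lies flat, boss up, in the nest (centre within 4 mm of the nest's, fully down within 2.5 mm, tilt under 0.1 rad) (contact force between carriage and housing above 0.8 N and linear speed of carriage below 0.003 m/s and horizontal distance between hub_center and nest below 0.004 m and z of hub_center in the frame of nest between 0.005 and 0.0105 m and angle between hub_center's own z axis and vertical below 0.1 rad); the robot touches nothing.
It fails at once if the end stop pin is pushed hard (over 9 N) (contact force between carriage and housing above 9 N).
It fails at once if a bystander (ring, circuit board, screwdriver) is moved by more than 15 mm (distance of any of bearing_ring, spare_pcb, hex_driver from where it was at the start of the episode above 0.015 m).
It also fails if it takes over 67 s, if anything falls off the work surface, if the arm or the gripper's body presses on something with over 40 N, if the wrist force passes 120 N, or if a joint passes its speed limit or range.

## Robot

A 7-joint arm with a two-finger parallel gripper is mounted at the origin on a cart in front of the work surface, level with it; the furniture and walls round the work are solid. World frame = base frame: x ahead of the robot, y to its left, z up, the work surface at z = 0. Lengths are in m, angles in rad, forces in N, time in s.
With the tool pointing down it reaches from about 0.35 to 0.9 m from the base axis. Payload 7.2 kg.
Tool frame: the origin (TCP) lies on the centre line of the jaws, within the pads' length; the fingertips stand 11 mm ahead of it and the grasp point (between the pads) lies 8 mm behind it (env.tip_reach is the z of the fingertips in the tool frame, in m); z points along the fingers, y is the direction in which the jaws open and shut (so a half turn about z gives the same grasp; the last joint's range is limited). The gripper opens to 85 mm and grips with 20 to 120 N. Pads are 22 mm wide; open, the fingers measure 114 mm over their backs; the gripper's body (76 mm by 85 mm) begins 54 mm behind the grasp point. The pads swing forward as they close: fully open they stand 13 mm farther back than shut.
Start: joints at [-1.206, 0.411, -0.013, 1.596, 0.006, 1.134, -0.082], TCP at [0.262, 0.567, 0.219] pointing down, gripper open.
Joint ranges: [-2.95, 2.95], [-0.29, 1.99], [-1.47, 1.44], [0.14, 2.54], [-1.03, 4.17], [0.13, 1.85], [-2.86, 2.86]. Speed limits (rad/s): [2.39, 2.39, 3.01, 3.01, 3.14, 3.14, 3.14].

## Interface

Orientations are given as a unit quaternion [x, y, z, w].
In Python, from workcell import env gives the robot as it stands.
- The arm moves only by the tool carry_out, never from a script. Its arguments are lists of equal length, an entry for each row: "slide": the shift along the tool's x, y, z in mm, a list of three; "rotation": the turn, a rotation vector about the tool's x, y, z in degrees, a list of three. In form: {"slide": [[dx, dy, dz], ...], "rotation": [[ax, ay, az], ...]}. A call has 1 to 8 rows; each row is the pose to reach, as a shift and turn from the pose commanded when the call began, along the tool's axes at that moment; what a row does not reach only later rows make up. A row lasts 1/12 s, in which the tool goes at most 41.7 mm and 7.16 degrees, less where a joint would pass 70% of its speed; a pose out of reach is approached as far as the arm can. A call with a gripper value outside its range is refused whole. "jaw" is the finger opening in mm, from 0 to 85.4, set as the call begins (left out, the last holds). The fingers move at their own pace and stop on an object; "grip_force" is the grip in N (left out, the last holds). Time passes only in rows, so rows that repeat a pose let the fingers close. It gives the time, the measured TCP pose, the force and the opening at its end, in the units of the state.
- env.get_obs(): the state, without advancing time (a new reading comes with each control period).
- env.read_camera(name): name is "scene" or "top" or "wrist"; returns a dict with "frame" (480x640x3 uint8, red, green, blue), "z_map" (480x640 float32, m along the optical axis (not along the pixel's ray), 0 where there is no reading), "K" (3x3 intrinsics, pixels), "rvec" (rotation vector, rad) and "tvec" (3), from world to camera coordinates, as OpenCV has them; the wrist camera has in their place "T_tool_cam" (4x4, takes a point from camera to tool coordinates, whose origin is the TCP and whose axes are the flange's). Camera axes: x right, y down, z forward; pixel columns grow to the right and rows downward; lengths in m; the calibration is good to about 2 mm. A picture is of the moment at which its call begins: read the wrist's pose just before it.
- env.close_job(): hands the job in, once; it reports no verdict.
Trained networks look in the newest picture that a camera, given by its name, has taken for a name from the list of things; names that differ only in an ending like _2 or _b are one class to them, and where a whole thing is asked for, a point or a joint stands for the part that bears it (a point fixed in the world has none). Each returns a list of dicts, best first, with "confidence" (0 to 1); they miss things now and then, are a little off and sometimes report something else, mostly with a low value. They report only what shows in the picture. A call takes as long as a camera call. They do not tell look-alikes from the thing itself.
- env.find_in(label, camera): "centre" ([x, y, z] in m, in the coordinates of the camera as it stood for that picture, good to about 4 mm: the middle of the surface that is visible of it).
- env.cut_out(label, camera): "pixels" (480x640 bool, what is visible of it).
- env.landmark_of(label, camera): "centre" ([x, y, z] in m, in the coordinates of the camera as it stood for that picture, good to about 4 mm: a listed point, or the origin of a listed thing).
The state is a dict: "time": time; "qpos": joint angles; "joint_velocities": joint speeds; "tau": joint torques, N m; "position": TCP position; "eef_rot": TCP orientation; "force": force on the tool from outside, world axes, zero at the start; "moment": the same for the moment, N m; "opening": finger opening in m.
Only numpy, scipy, OpenCV 4.12 (cv2) and the standard library are available. Lean on these libraries where they do the work, as an engineer would, in place of code of your own. Each camera call takes 0.05 s, during which the arm holds its last target.

## Working session

There is one attempt and no reset: what is moved stays moved. The work goes in short steps, Python scripts to look and compute and a tool call to move; the robot and the scene stay as the last step left them, time stands still between calls to the robot, and variables do not carry over. Pictures are saved under pics/ and viewed, and the job is handed in when it is done.

Besides the shell and the picture viewer there is one more tool, called after ">>>" as name(argument=value, ...) on one line, values as JSON. carry_out: Moves the arm, as the interface text tells. Its arguments: {"type":"object","properties":{"slide":{"type":"array"},"rotation":{"type":"array"},"jaw":{"type":"number"},"grip_force":{"type":"number"}},"required":["slide","rotation"]}

```bash
ls; mkdir -p pics
cat > h.py <<'E'
import numpy as np, cv2
from scipy.spatial.transform import Rotation as R
from workcell import env
def cam(n):
    o=env.get_obs(); c=env.read_camera(n)
    if n=="wrist":
        T=np.eye(4);T[:3,:3]=R.from_quat(o["eef_rot"]).as_matrix();T[:3,3]=o["position"]
        W=T@np.array(c["T_tool_cam"])
    else:
        V=np.eye(4);V[:3,:3]=cv2.Rodrigues(np.array(c["rvec"],float))[0];V[:3,3]=np.ravel(c["tvec"])
        W=np.linalg.inv(V)
    c["W"]=W; return c
def tow(c,p): return c["W"][:3,:3]@np.array(p)+c["W"][:3,3]
def cloud(c):
    z=c["z_map"];v,u=np.mgrid[:480,:640];K=c["K"]
    P=np.stack([(u-K[0,2])/K[0,0]*z,(v-K[1,2])/K[1,1]*z,z],-1)
    Q=P@c["W"][:3,:3].T+c["W"][:3,3]; Q[z==0]=np.nan; return Q
def save(c,n): cv2.imwrite("pics/"+n,c["frame"][...,::-1])
def proj(c,p):
    q=np.linalg.inv(c["W"])@np.append(p,1); return (c["K"]@(q[:3]/q[2]))[:2]
E
python3 - <<'E'
from h import *
print(env.get_obs())
for n in ("top","scene"):
    c=cam(n);save(c,n+"0.png")
    np.save(n+"0.npy",cloud(c))
    for l in ("hub_center","stage","carriage","nest","post","bearing_ring","spare_pcb","hex_driver","housing"):
        for d in env.landmark_of(l,n):
            w=tow(c,d["centre"]);print(n,l,round(d["confidence"],2),w.round(3),proj(c,w).round())
print(env.get_obs()["time"])
E
```

```text
pics
{'time': 0.0, 'qpos': array([-1.20616978,  0.41191072, -0.01276251,  1.59705765,  0.00560786,
        1.1342764 , -0.08216896]), 'joint_velocities': array([-1.61495807e-03,  8.15007950e-04, -6.33071014e-04,  1.48329998e-03,
        1.63112890e-03,  1.38109111e-03,  3.14534847e-05]), 'tau': array([ 3.96565874e-04, -6.00618696e+01,  6.82225451e-01, -2.99414492e+01,
        1.37631627e-02,  1.10567169e-02, -9.49914664e-06]), 'position': array([0.26194647, 0.56688971, 0.2184405 ]), 'eef_rot': array([ 2.14676427e-01,  9.76684892e-01, -7.98703204e-04, -1.23635845e-04]), 'force': array([-0.29700321, -0.06387142,  0.36110793]), 'moment': array([ 0.01257899,  0.00045999, -0.03760655]), 'opening': 0.08590776595358585}
top hub_center 0.84 [ 0.425 -0.245  0.014] [366. 293.]
top hub_center 0.73 [ 0.554 -0.266  0.013] [373. 237.]
top hub_center 0.57 [ 0.496 -0.406  0.015] [435. 260.]
top hub_center 0.57 [ 0.562 -0.358  0.012] [413. 232.]
top hub_center 0.46 [ 0.481 -0.316  0.01 ] [396. 268.]
top stage 0.69 [0.541 0.028 0.002] [246. 246.]
top carriage 0.79 [ 0.529 -0.082 -0.003] [293. 250.]
to
[... 434 characters left out ...]
center 0.63 [ 0.479 -0.316  0.007] [347. 307.]
scene hub_center 0.61 [ 0.554 -0.266  0.011] [366. 277.]
scene hub_center 0.59 [ 0.496 -0.401  0.014] [388. 329.]
scene hub_center 0.56 [ 0.562 -0.361  0.009] [405. 305.]
scene stage 0.59 [ 0.548  0.037 -0.   ] [285. 219.]
scene carriage 0.9 [ 0.531 -0.081 -0.006] [304. 245.]
scene nest 0.71 [ 0.533 -0.054  0.031] [298. 224.]
scene nest 0.63 [ 0.532 -0.081 -0.003] [304. 244.]
scene nest 0.46 [ 0.479 -0.316  0.011] [346. 305.]
scene post 0.7 [ 0.526 -0.123  0.063] [312. 224.]
scene bearing_ring 0.71 [ 0.498 -0.495  0.006] [431. 372.]
scene hex_driver 0.91 [ 0.398 -0.039  0.001] [235. 251.]
scene housing 0.95 [ 0.56   0.124 -0.002] [273. 205.]
1.0
```

Run:
```python
import cv2
a=cv2.imread("pics/top0.png");cv2.imwrite("pics/top0c.png",cv2.resize(a[170:340,180:500],None,fx=2.5,fy=2.5,interpolation=cv2.INTER_CUBIC))
```

```text
(no output)
```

View pics/top0c.png

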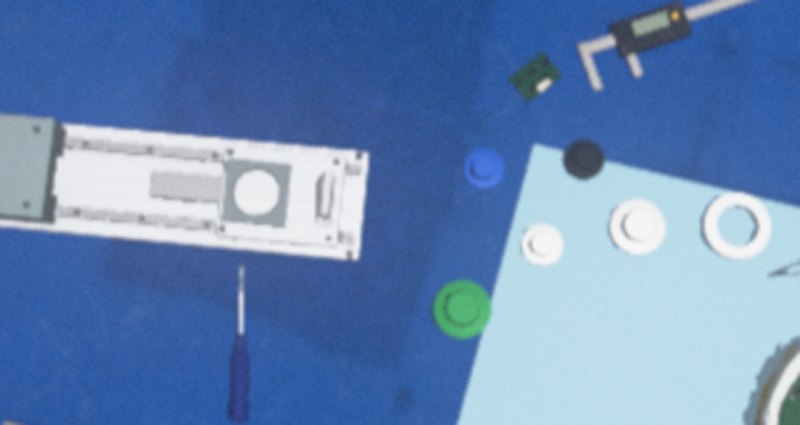

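View pics/scene0.png

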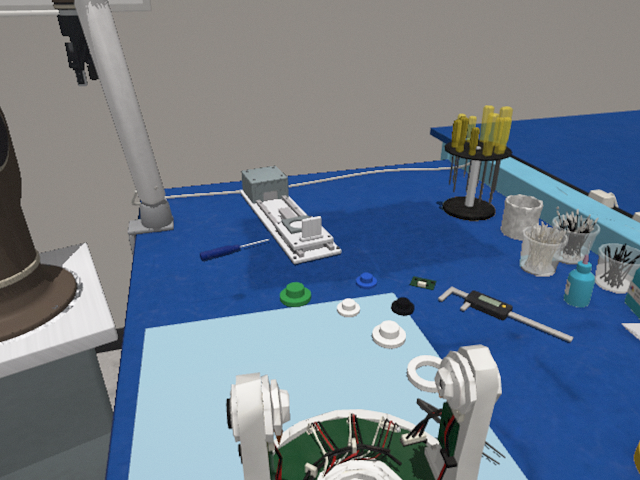

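Run:
```python
from h import *
for n in ("top","scene"):
    c=cam(n);Q=cloud(c)
    for d in env.cut_out("hub_center",n):
        P=Q[d["pixels"]];P=P[np.isfinite(P[:,0])]
        m=d["pixels"]; print(n,"hub",m.sum(),np.argwhere(m).mean(0)[::-1].round(),np.median(P,0).round(4),P.max(0).round(3),P.min(0).round(3),c["frame"][m].mean(0).round())
    # heights
    X=Q[...,0];Y=Q[...,1];Z=Q[...,2]
    table=(X>.3)&(X<.7)&(Y>-.2)&(Y<0.3)&(abs(Z)<.01)
    print("table z",np.nanmedian(Z[table]))
    reg=(X>.44)&(X<.64)&(Y>-.2)&(Y<.3)
    post=reg&(Y<-.09)&(Z>.045)
    print("post",post.sum(),Q[post].mean(0),Q[post].min(0),Q[post].max(0))
    for nm,m in (("house",reg&(Y>.05)&(abs(Z-.066)<.008)),("stage",reg&(Z>.006)&(Y<.08))):
        pts=Q[m][:,:2].astype(np.float32)
        r=cv2.minAreaRect(pts*1000);print(nm,m.sum(),r)
# hub precise: top at z>.004 within 3cm
```

```text
top hub 429 [365. 293.] [ 0.4241 -0.2429  0.0133] [ 0.45  -0.219  0.032] [ 0.396 -0.267 -0.003] [ 79. 167. 116.]
top hub 331 [434. 260.] [ 0.4963 -0.4026  0.0137] [ 0.519 -0.381  0.031] [ 0.475 -0.428 -0.001] [235. 237. 237.]
top hub 161 [373. 237.] [ 0.5537 -0.2672  0.0097] [ 0.57  -0.253  0.023] [ 0.539 -0.284  0.001] [ 68. 112. 209.]
top hub 188 [397. 267.] [ 0.4812 -0.3178  0.0111] [ 0.499 -0.303  0.026] [ 0.464 -0.336  0.003] [237. 238. 239.]
top hub 220 [413. 233.] [ 0.5587 -0.3582  0.0104] [ 0.577 -0.34   0.026] [ 0.542 -0.378 -0.001] [ 71.  83. 101.]
table z 0.0008099882460985697
post 80 [ 0.52454357 -0.12426458  0.07391167] [ 0.50590689 -0.12971942  0.04640887] [ 0.54452692 -0.11902617  0.08239633]
house 1635 ((561.0872192382812, 166.87069702148438), (92.83187103271484, 90.20489501953125), 82.79998779296875)
stage 4586 ((539.1715087890625, -59.940155029296875), (279.47039794921875, 198.1831817626953), 89.9071273803711)
scene hub 721 [389. 334.] [ 0.4897 -0.412   0.0106] [ 0.521 -0.379  0.026] [ 0.471 -0.429  0.001] [215. 214. 210.]
scene hub 307 [403. 306.] [ 0.5541 -0.3651  0.0081] [ 0.577 -0.343  0.019] [ 0.541 -0.377  0.001] [23. 24. 27.]
scene hub 275 [366. 281.] [ 0.5492 -0.2719  0.0066] [ 0.573 -0.233  0.018] [ 0.536 -0.285 -0.001] [ 40.  79. 165.]
scene hub 581 [295. 295.] [ 0.4194 -0.2524  0.0109] [ 0.451 -0.216  0.026] [ 0.398 -0.269  0.001] [ 53. 131.  70.]
scene hub 327 [348. 308.] [ 0.4774 -0.3231  0.0083] [ 0.507 -0.298  0.02 ] [ 0.463 -0.335 -0.001] [213. 212. 209.]
table z -0.000326258769101917
post 319 [ 0.52378014 -0.12537987  0.06198619] [ 0.50514061 -0.13168435  0.04503207] [ 0.54509966 -0.11784736  0.07875954]
house 616 ((560.010986328125, 168.58795166015625), (96.25167083740234, 91.2292709350586), 84.13725280761719)
stage 2817 ((513.9559936523438, -32.7625732421875), (244.35694885253906, 144.50070190429688), 83.06562042236328)
```

Run:
```python
from h import *
for n in ("top0","scene0"):
    Q=np.load(n+".npy")
    for (v,u) in ((215,150),(150,140),(50,110),(60,75)):
        if n=="scene0": print((u,v),Q[v,u].round(3))
    m=(Q[...,2]>.1)&(Q[...,0]<.9)
    A=np.c_[np.floor(Q[m][:,:2]*10)/10]
    k,ct=np.unique(A.round(1),axis=0,return_counts=True)
    print(n,[(tuple(a),int(b),) for a,b in zip(k,ct) if b>15])
print(env.tip_reach)
```

```text
top0 [((np.float64(0.0), np.float64(-0.1)), 172), ((np.float64(0.0), np.float64(0.0)), 114), ((np.float64(0.1), np.float64(-0.6)), 41), ((np.float64(0.1), np.float64(0.1)), 39), ((np.float64(0.1), np.float64(0.2)), 932), ((np.float64(0.2), np.float64(-0.6)), 720), ((np.float64(0.2), np.float64(0.1)), 5689), ((np.float64(0.2), np.float64(0.2)), 1436), ((np.float64(0.3), np.float64(-0.7)), 759), ((np.float64(0.3), np.float64(0.1)), 265), ((np.float64(0.4), np.float64(-0.7)), 59), ((np.float64(0.5), np.float64(-0.6)), 969), ((np.float64(0.5), np.float64(-0.5)), 377), ((np.float64(0.6), np.float64(-0.6)), 1871), ((np.float64(0.6), np.float64(-0.5)), 11415), ((np.float64(0.6), np.float64(-0.4)), 10007), ((np.float64(0.6), np.float64(-0.3)), 5851), ((np.float64(0.6), np.float64(-0.2)), 1595), ((np.float64(0.6), np.float64(-0.1)), 69), ((np.float64(0.7), np.float64(-0.3)), 1953), ((np.float64(0.7), np.float64(-0.2)), 4152), ((np.float64(0.7), np.float64(-0.1)), 4048), ((np.float64(0.7), np.float64(0.0)), 2858), ((np.float64(0.7), np.float64(0.1)), 1529), ((np.float64(0.7), np.float64(0.2)),
[... 623 characters left out ...]
p.float64(0.2), np.float64(0.4)), 41), ((np.float64(0.2), np.float64(0.5)), 1557), ((np.float64(0.2), np.float64(0.6)), 169), ((np.float64(0.2), np.float64(0.7)), 784), ((np.float64(0.2), np.float64(0.8)), 2114), ((np.float64(0.3), np.float64(-0.7)), 5714), ((np.float64(0.3), np.float64(0.1)), 259), ((np.float64(0.3), np.float64(0.7)), 613), ((np.float64(0.4), np.float64(0.7)), 4017), ((np.float64(0.5), np.float64(0.7)), 3917), ((np.float64(0.6), np.float64(0.6)), 2219), ((np.float64(0.6), np.float64(0.7)), 1481), ((np.float64(0.7), np.float64(0.6)), 3492), ((np.float64(0.8), np.float64(-0.2)), 990), ((np.float64(0.8), np.float64(-0.1)), 18), ((np.float64(0.8), np.float64(0.6)), 3328)]
0.011
```

View pics/top0.png

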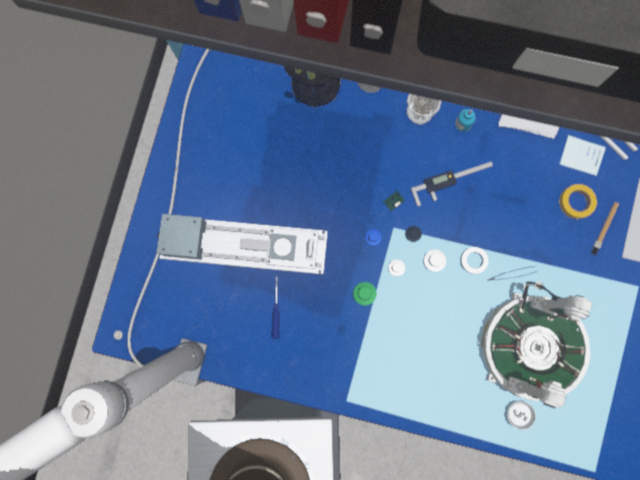

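Run:
```python
from h import *
Q=np.load("top0.npy");print("topcam")
for (u,v) in ((195,355),(170,370),(150,380),(130,392),(110,400),(85,410),(60,430),(30,450),(5,462),(262,470),(200,450)): print((u,v),Q[v,u].round(3))
Q=np.load("scene0.npy");print("scene")
for (u,v) in ((150,220),(140,150),(125,100),(110,50),(97,5),(50,10),(100,5),(20,12),(75,20),(5,100),(5,200),(10,320)): print((u,v),Q[v,u].round(3))
for n in ("top","scene"): print(np.load if 0 else cam(n)["W"][:3,3])
S=Q.reshape(-1,3)
for z in np.arange(.0,.7,.05):
    m=(S[:,2]>z)&(S[:,2]<z+.05)&(S[:,0]>.15)&(S[:,0]<.42)&(S[:,1]>.05)&(S[:,1]<.3)
    if m.sum(): print(round(z,2),m.sum(),S[m].min(0).round(3),S[m].max(0).round(3))
T=np.load("top0.npy").reshape(-1,3)
for z in np.arange(.0,.9,.05):
    m=(T[:,2]>z)&(T[:,2]<z+.05)&(T[:,0]>-.2)&(T[:,0]<.42)&(T[:,1]>.05)
    if m.sum(): print('top',round(z,2),m.sum(),T[m].min(0).round(3),T[m].max(0).round(3))
```

```text
topcam
(195, 355) [0.299 0.125 0.078]
(170, 370) [0.282 0.128 0.252]
(150, 380) [0.275 0.13  0.354]
(130, 392) [0.266 0.132 0.44 ]
(110, 400) [0.265 0.129 0.522]
(85, 410) [0.256 0.153 0.543]
(60, 430) [0.231 0.186 0.539]
(30, 450) [0.208 0.222 0.541]
(5, 462) [0.194 0.251 0.544]
(262, 470) [ 0.067 -0.017  0.088]
(200, 450) [0.09  0.13  0.002]
scene
(150, 220) [0.276 0.127 0.029]
(140, 150) [0.283 0.128 0.181]
(125, 100) [0.273 0.128 0.278]
(110, 50) [0.264 0.128 0.366]
(97, 5) [0.258 0.131 0.438]
(50, 10) [0.225 0.749 0.407]
(100, 5) [0.263 0.134 0.438]
(20, 12) [0.154 0.75  0.404]
(75, 20) [0.258 0.529 0.393]
(5, 100) [0.057 0.86  0.168]
(5, 200) [ 0.054 -0.041  0.189]
(10, 320) [ 0.013 -0.084  0.014]
[ 0.35742518 -0.16828592  1.27783411]
[ 0.12374101 -0.83245554  0.47178846]
0.0 1792 [0.228 0.05  0.   ] [0.42 0.3  0.05]
0.05 631 [0.264 0.123 0.05 ] [0.323 0.217 0.1  ]
0.1 655 [0.259 0.12  0.1  ] [0.317 0.164 0.15 ]
0.15 710 [0.254 0.123 0.15 ] [0.311 0.166 0.2  ]
0.2 775 [0.248 0.123 0.2  ] [0.305 0.166 0.25 ]
0.25 837 [0.243 0.123 0.25 ] [0.299 0.168 0.3  ]
0.3 918 [0.238 0.124 0.3  ] [0.295 0.17  0.35 ]
0.35 999 [0.232 0.125 0.35 ] [0.289 0.172 0.4  ]
0.4 1001 [0.228 0.124 0.4  ] [0.283 0.171 0.446]
top 0.0 7600 [0.029 0.05  0.   ] [0.42  0.379 0.049]
top 0.05 209 [0.049 0.051 0.05 ] [0.326 0.173 0.1  ]
top 0.1 187 [0.271 0.122 0.1  ] [0.318 0.173 0.149]
top 0.15 211 [0.267 0.124 0.15 ] [0.312 0.171 0.2  ]
top 0.2 246 [0.259 0.125 0.2  ] [0.307 0.175 0.25 ]
top 0.25 272 [0.257 0.125 0.25 ] [0.301 0.171 0.299]
top 0.3 335 [0.249 0.126 0.3  ] [0.295 0.176 0.35 ]
top 0.35 391 [0.244 0.127 0.35 ] [0.29  0.174 0.4  ]
top 0.4 444 [0.24  0.127 0.4  ] [0.285 0.17  0.45 ]
top 0.45 472 [0.203 0.124 0.45 ] [0.287 0.204 0.5  ]
top 0.5 5803 [0.165 0.124 0.5  ] [0.287 0.267 0.547]
```

Run:
```python
from h import *
T=np.load("top0.npy").reshape(-1,3)
for y in np.arange(-.7,.4,.1):
    m=(T[:,2]>.1)&(T[:,0]>.4)&(T[:,1]>y)&(T[:,1]<y+.1)
    if m.sum(): print(round(y,2),m.sum(),T[m].min(0).round(3),T[m].max(0).round(3), "x at z>.4:",(T[m&(T[:,2]>.3)][:,0].min().round(3), T[m&(T[:,2]>.3)][:,2].min().round(3)) if (m&(T[:,2]>.3)).any() else None)
c=cam("wrist");save(c,"w0.png");Q=cloud(c);print(c["W"].round(3));
S=Q.reshape(-1,3);
```

```text
-0.7 59 [ 0.401 -0.649  0.1  ] [ 0.421 -0.612  0.197] x at z>.4: None
-0.6 2840 [ 0.574 -0.563  0.592] [ 0.634 -0.5    0.719] x at z>.4: (np.float64(0.574), np.float64(0.592))
-0.5 11792 [ 0.59  -0.5    0.591] [ 0.687 -0.4    0.742] x at z>.4: (np.float64(0.59), np.float64(0.591))
-0.4 10007 [ 0.616 -0.4    0.591] [ 0.691 -0.3    0.742] x at z>.4: (np.float64(0.616), np.float64(0.591))
-0.3 7804 [ 0.643 -0.3    0.592] [ 0.769 -0.2    0.74 ] x at z>.4: (np.float64(0.643), np.float64(0.592))
-0.2 6187 [ 0.67  -0.2    0.144] [ 0.904 -0.1    0.72 ] x at z>.4: (np.float64(0.67), np.float64(0.591))
-0.1 4208 [ 0.697 -0.1    0.144] [ 0.911 -0.     0.683] x at z>.4: (np.float64(0.697), np.float64(0.59))
-0.0 2858 [0.724 0.    0.59 ] [0.78  0.1   0.622] x at z>.4: (np.float64(0.724), np.float64(0.59))
0.1 1529 [0.751 0.1   0.592] [0.782 0.2   0.621] x at z>.4: (np.float64(0.751), np.float64(0.592))
0.2 270 [0.777 0.2   0.592] [0.79  0.244 0.62 ] x at z>.4: (np.float64(0.777), np.float64(0.592))
[[ 0.42   0.858  0.295  0.186]
 [ 0.908 -0.397 -0.136  0.602]
 [-0.     0.325 -0.946  0.374]
 [ 0.     0.     0.     1.   ]]
```

View pics/w0.png

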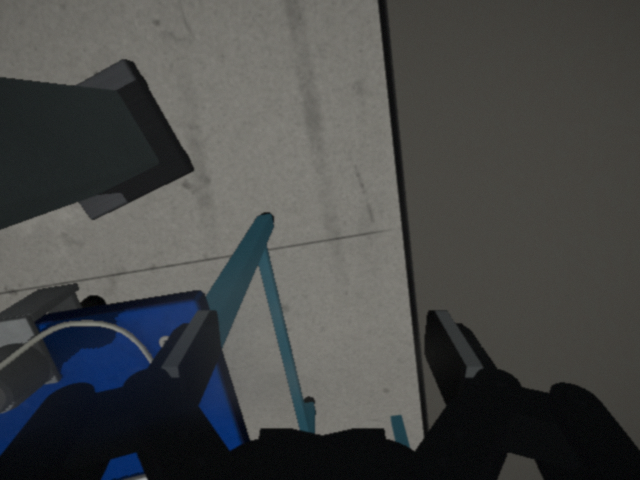

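>>> carry_out(slide=[[0,0,-40],[0,0,-80],[0,0,-120],[-38,-12,-120],[-76,-24,-120],[-115,-36,-120],[-153,-48,-120],[-191,-60,-120]], rotation=[[0,0,0],[0,0,0],[0,0,0],[0,0,-4],[0,0,-8],[0,0,-12],[0,0,-16],[0,0,-18]], jaw=50, grip_force=30)

```text
time: 2.02
position: [0.4115, 0.4313, 0.3396]
eef_rot: [0.057, 0.998, 0.0, 0.0]
force: [0.2, 0.0, 0.6]
opening: 0.0498
```

>>> carry_out(slide=[[-32,-23,0],[-65,-47,0],[-97,-70,0],[-104,-107,0],[-111,-144,0],[-117,-181,0],[-124,-218,0],[-131,-255,0]], rotation=[[0,0,0],[0,0,0],[0,0,0],[0,0,0],[0,0,0],[0,0,0],[0,0,0],[0,0,0]])

```text
time: 2.68
position: [0.5101, 0.1622, 0.3394]
eef_rot: [0.059, 0.998, 0.0, 0.0]
force: [2.1, -0.6, 0.6]
opening: 0.0503
```

Run:
```python
from h import *
o=env.get_obs();print(o["qpos"].round(3),o["position"],o["force"],o["time"])
```

```text
[-0.545  0.171  0.174  1.644 -0.03   1.328  1.085] [0.51009174 0.16220904 0.33942167] [ 2.11687592 -0.61407856  0.59310167] 2.6833
```

>>> carry_out(slide=[[-2,-39,0],[-4,-78,5],[-6,-117,15],[-8,-156,25],[-10,-195,35],[-12,-234,48],[-14,-272,62],[-16,-310,78]], rotation=[[0,0,0],[0,0,0],[0,0,0],[0,0,0],[0,0,0],[0,0,0],[0,0,0],[0,0,0]])

```text
time: 3.35
position: [0.4893, -0.1475, 0.2615]
eef_rot: [0.059, 0.998, 0.0, 0.001]
force: [0.2, -0.1, -0.6]
opening: 0.05
```

>>> carry_out(slide=[[-1,-35,20],[-3,-70,40],[-5,-105,60],[-8,-140,80],[-9,-168,100],[-9,-168,120],[-9,-168,120]], rotation=[[0,0,0],[0,0,0],[0,0,0],[0,0,0],[0,0,0],[0,0,0],[0,0,0]])

```text
time: 3.93
position: [0.4758, -0.3142, 0.1376]
eef_rot: [0.061, 0.998, 0.001, -0.003]
force: [-0.5, 0.9, -0.8]
opening: 0.05
```

```bash
cat > hubm.py <<'E'
from h import *
import sys
o=env.get_obs();print(o["qpos"].round(3),o["position"].round(4),o["eef_rot"].round(4),o["force"].round(2),o["time"])
c=cam("wrist");save(c,sys.argv[1]);Q=cloud(c)
for d in env.landmark_of("hub_center","wrist"):
    w=tow(c,d["centre"]);print(round(d["confidence"],2),w.round(4),proj(c,w).round())
X,Y,Z=Q[...,0],Q[...,1],Q[...,2]
m=np.hypot(X-.48,Y+.316)<.035
print("mat z",np.nanmedian(Z[(np.hypot(X-.48,Y+.316)>.03)&(np.hypot(X-.48,Y+.316)<.05)&(Z<.01)]))
for lo,hi in ((.0125,.02),(.005,.011)):
    k=m&(Z>lo)&(Z<hi)
    if k.sum()>10:
        P=Q[k];r=cv2.minEnclosingCircle((P[:,:2]*1000).astype(np.float32));print(k.sum(),np.median(P,0).round(4),r)
E
python3 hubm.py w1.png
```

```text
[ 0.158  0.428  0.449  1.84  -0.225  0.929  2.157] [ 0.4758 -0.3142  0.1376] [ 6.100e-02  9.981e-01  7.000e-04 -2.900e-03] [-0.46  0.89 -0.76] 3.9333
0.82 [ 0.4268 -0.243   0.0148] [409. 153.]
0.72 [ 0.4797 -0.3202  0.0096] [316. 230.]
0.66 [ 0.5562 -0.267   0.0101] [387. 305.]
0.58 [ 0.5547 -0.3596  0.0085] [283. 314.]
0.56 [ 0.4923 -0.4094  0.015 ] [211. 259.]
mat z 0.0008444405815169198
571 [ 0.4799 -0.3185  0.0181] ((481.0009765625, -318.7859191894531), 11.02379322052002)
933 [ 0.4767 -0.3178  0.0081] ((481.15802001953125, -318.45306396484375), 18.772747039794922)
```

View pics/w1.png

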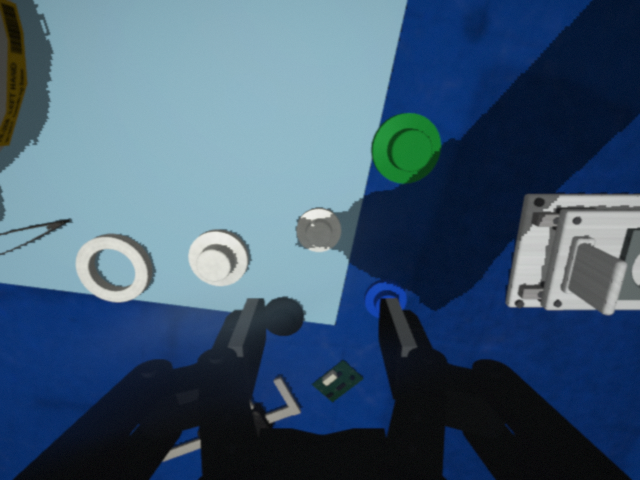

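>>> carry_out(slide=[[-3,-2,25],[-6,-4,50],[-6,-4,76],[-6,-4,76],[-6,-4,76]], rotation=[[0,0,0],[0,0,0],[0,0,0],[0,0,0],[0,0,0]])

```text
time: 4.45
position: [0.4845, -0.317, 0.066]
eef_rot: [0.058, 0.998, 0.0, -0.0]
force: [-0.0, -0.6, 0.2]
opening: 0.05
```

```bash
python3 hubm.py w2.png; python3 -c "
import cv2
a=cv2.imread('pics/w1.png');cv2.imwrite('pics/w1c.png',cv2.resize(a[180:290,170:450],None,fx=2.8,fy=2.8))"
```

```text
[ 0.196  0.533  0.406  1.876 -0.287  0.79   2.209] [ 0.4845 -0.317   0.066 ] [ 5.840e-02  9.983e-01  4.000e-04 -3.000e-04] [-0.02 -0.58  0.25] 4.45
0.98 [ 0.5574 -0.3636  0.0093] [269. 359.]
0.84 [ 0.4818 -0.3207  0.0082] [316. 252.]
0.84 [ 0.4275 -0.2412  0.0159] [447. 150.]
0.82 [ 0.4934 -0.4081  0.0146] [181. 287.]
mat z 0.0008869032923278508
987 [ 0.48   -0.3183  0.0181] ((480.8547668457031, -318.550048828125), 10.810473442077637)
1543 [ 0.4759 -0.3175  0.0082] ((481.11737060546875, -318.5294189453125), 18.75370216369629)
```

View pics/w1c.png

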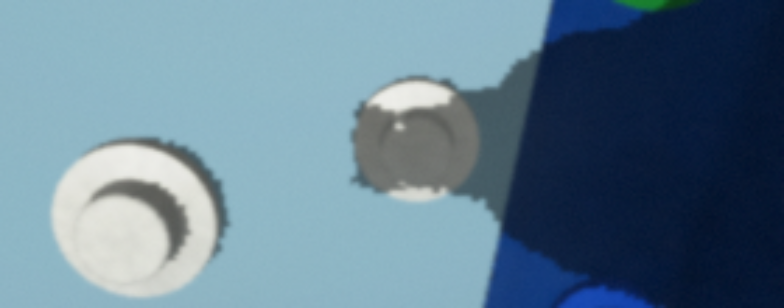

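View pics/w2.png

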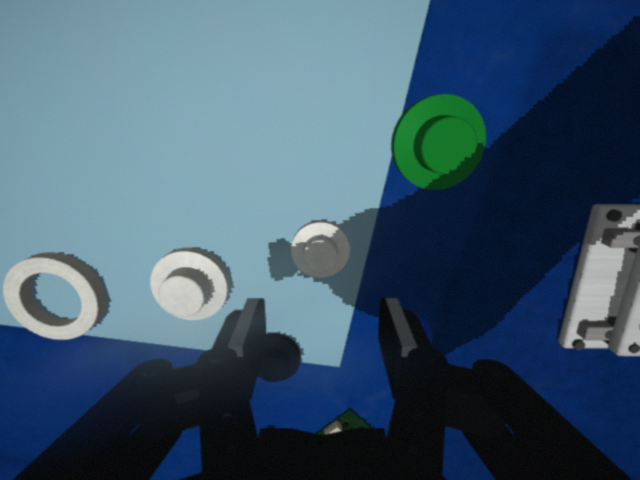

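>>> carry_out(slide=[[3,-2,15],[3,-2,32],[3,-2,44],[3,-2,44],[3,-2,44]], rotation=[[0,0,0],[0,0,0],[0,0,0],[0,0,0],[0,0,0]])

```text
time: 4.97
position: [0.4812, -0.3198, 0.022]
eef_rot: [0.059, 0.998, -0.0, 0.0]
force: [0.4, 1.6, 0.1]
opening: 0.0501
```

```bash
python3 hubm.py w3.png
```

```text
[ 0.227  0.595  0.374  1.902 -0.323  0.703  2.244] [ 0.4812 -0.3198  0.022 ] [ 5.920e-02  9.982e-01 -0.000e+00  2.000e-04] [0.38 1.62 0.08] 4.9667
0.98 [ 0.4791 -0.3205  0.0063] [321. 281.]
0.91 [ 0.5573 -0.3619  0.0083] [267. 410.]
0.78 [ 0.4257 -0.2412  0.0173] [488. 162.]
mat z 0.0009383678758097674
1489 [ 0.4794 -0.3183  0.0181] ((480.89984130859375, -318.5448303222656), 11.028571128845215)
2167 [ 0.4745 -0.3176  0.0082] ((481.1580810546875, -318.559814453125), 18.879573822021484)
```

View pics/w3.png

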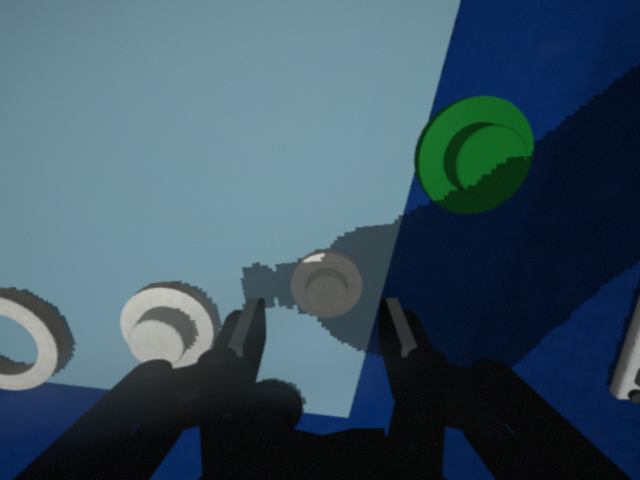

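Run:
```python
from h import *
c=env.read_camera("wrist");Ti=np.linalg.inv(np.array(c["T_tool_cam"]));K=c["K"]
for p in ([0,0,0],[0,0,.011],[0.011,.025,.011],[-.011,.025,.011],[0.011,-.025,.011],[0,0,-.008],[0.011,.025,0.004],[0.011,.025,-0.004],[0,0,.005]):
    q=Ti@np.append(p,1);print(p,(K@(q[:3]/q[2]))[:2].round(0))
```

```text
[0, 0, 0] [323. 299.]
[0, 0, 0.011] [323. 289.]
[0.011, 0.025, 0.011] [373. 269.]
[-0.011, 0.025, 0.011] [371. 308.]
[0.011, -0.025, 0.011] [273. 269.]
[0, 0, -0.008] [323. 308.]
[0.011, 0.025, 0.004] [375. 275.]
[0.011, 0.025, -0.004] [378. 282.]
[0, 0, 0.005] [323. 294.]
```

Run:
```python
from h import *
c=env.read_camera("wrist");T=np.array(c["T_tool_cam"]);c["W"]=T;Q=cloud(c);print(c["K"][0,0])
m=(Q[...,2]>-.08)&(Q[...,2]<.02)&(abs(Q[...,1])<.07)&(abs(Q[...,0])<.03)
for s in (1,-1):
    P=Q[m&(Q[...,1]*s>0.0)]
    for z in np.arange(-.08,.02,.005):
        k=(P[:,2]>z)&(P[:,2]<z+.005)
        if k.sum()>5: print(s,round(z,3),k.sum(),P[k].min(0).round(4),P[k].max(0).round(4))
```

```text
361.3485834565918
1 -0.08 1619 [-0.0129  0.0186 -0.08  ] [ 0.018   0.0597 -0.075 ]
1 -0.075 2898 [-0.0131  0.0216 -0.075 ] [ 0.0145  0.0584 -0.07  ]
1 -0.07 2427 [-0.0134  0.0223 -0.07  ] [ 0.0144  0.0573 -0.065 ]
1 -0.065 979 [ 0.0062  0.024  -0.065 ] [ 0.0148  0.0558 -0.06  ]
1 -0.06 397 [-0.0019  0.0255 -0.06  ] [ 0.0143  0.0512 -0.055 ]
1 -0.055 612 [-0.0114  0.0238 -0.055 ] [ 0.0123  0.035  -0.05  ]
1 -0.05 394 [-0.0111  0.0239 -0.05  ] [ 0.012   0.0379 -0.045 ]
1 -0.045 406 [-0.011   0.0239 -0.045 ] [ 0.0118  0.038  -0.04  ]
1 -0.04 372 [-0.0106  0.0239 -0.04  ] [ 0.0121  0.0378 -0.035 ]
1 -0.035 329 [-0.0112  0.0239 -0.035 ] [ 0.0124  0.0378 -0.03  ]
1 -0.03 305 [-0.0107  0.0239 -0.03  ] [ 0.0119  0.0377 -0.025 ]
1 -0.025 230 [-0.0109  0.0239 -0.025 ] [ 0.0118  0.0372 -0.0201]
1 -0.02 104 [-0.0102  0.024  -0.02  ] [ 0.0113  0.0304 -0.0152]
1 0.0 708 [-0.0097  0.0004  0.0026] [0.0115 0.0118 0.005 ]
1 0.005 155 [-0.0099  0.0004  0.005 ] [0.0115 0.0119 0.01  ]
1 0.01 992 [-0.0175  0.0004  0.0101] [0.019  0.0201 0.015 ]
1 0.015 286 [-0.0276  0.0004  0.015 ] [0.0298 0.0367 0.02  ]

[... 466 characters left out ...]
.045 409 [-0.011  -0.0397 -0.045 ] [ 0.0124 -0.0255 -0.04  ]
-1 -0.04 366 [-0.0106 -0.0396 -0.04  ] [ 0.0123 -0.0255 -0.035 ]
-1 -0.035 334 [-0.0106 -0.0393 -0.035 ] [ 0.0118 -0.0255 -0.03  ]
-1 -0.03 302 [-0.0106 -0.0396 -0.03  ] [ 0.0119 -0.0256 -0.025 ]
-1 -0.025 235 [-0.0106 -0.0384 -0.025 ] [ 0.0118 -0.0256 -0.02  ]
-1 -0.02 97 [-0.0099 -0.0321 -0.02  ] [ 0.0113 -0.0256 -0.0151]
-1 -0.005 17 [-0.0274 -0.07   -0.0027] [-0.0199 -0.0691 -0.    ]
-1 0.0 543 [-0.0282 -0.07    0.0001] [ 0.0108 -0.0001  0.005 ]
-1 0.005 195 [-0.0285 -0.07    0.005 ] [ 0.0115 -0.0001  0.0099]
-1 0.01 1716 [-0.03 -0.07  0.01] [ 0.0195 -0.0001  0.015 ]
-1 0.015 534 [-0.03  -0.07   0.015] [ 0.0298 -0.0001  0.02  ]
```

>>> carry_out(slide=[[0,1,0],[0,1,0],[0,1,0],[0,1,0]], rotation=[[0,0,0],[0,0,0],[0,0,0],[0,0,0]], jaw=29)

```text
time: 5.5
position: [0.481, -0.3188, 0.0214]
eef_rot: [0.059, 0.998, 0.0, 0.0]
force: [-0.3, -0.2, -0.1]
opening: 0.0288
```

```bash
cat > fing.py <<'E'
from h import *
import sys
c=cam("wrist");save(c,sys.argv[1]);T=np.array(c["T_tool_cam"]);W=c["W"];c["W"]=T;Q=cloud(c)
o=env.get_obs();print(o["position"].round(4),o["opening"],o["force"].round(2),o["time"])
m=(Q[...,2]>-.06)&(Q[...,2]<.04)&(abs(Q[...,1])<.07)&(abs(Q[...,0])<.03)
for s in (1,-1):
    P=Q[m&(Q[...,1]*s>0.0)]
    for z in np.arange(-.03,.04,.005):
        k=(P[:,2]>z)&(P[:,2]<z+.005)
        if k.sum()>5: print(s,round(z,3),k.sum(),P[k].min(0).round(4),P[k].max(0).round(4))
E
python3 fing.py w4.png
```

```text
[ 0.4809 -0.3188  0.0213] 0.02936338617338653 [ 1.22 -0.42 -0.84] 5.55
1 -0.03 265 [-0.0108  0.0135 -0.03  ] [ 0.0119  0.0272 -0.025 ]
1 -0.025 233 [-0.0114  0.0136 -0.025 ] [ 0.0119  0.0272 -0.02  ]
1 -0.02 128 [-0.0105  0.0135 -0.02  ] [ 0.0118  0.0257 -0.0152]
1 -0.015 21 [-0.009   0.0136 -0.015 ] [ 0.0096  0.0138 -0.0127]
1 0.0 685 [-0.0103  0.0004  0.0013] [0.0107 0.0107 0.005 ]
1 0.005 104 [0.0011 0.0004 0.0051] [0.0111 0.0109 0.0098]
1 0.01 1046 [-0.019   0.0004  0.01  ] [0.0189 0.0186 0.015 ]
1 0.015 1198 [-0.03    0.0004  0.015 ] [0.03   0.0694 0.02  ]
1 0.02 9129 [-0.03    0.0004  0.02  ] [0.03   0.07   0.0232]
-1 -0.03 275 [-0.0108 -0.0292 -0.03  ] [ 0.0118 -0.0152 -0.025 ]
-1 -0.025 223 [-0.0103 -0.0288 -0.0249] [ 0.012  -0.0152 -0.02  ]
-1 -0.02 139 [-0.0107 -0.0276 -0.02  ] [ 0.0122 -0.0152 -0.015 ]
-1 -0.015 19 [-0.0051 -0.0154 -0.015 ] [ 0.0098 -0.0153 -0.0118]
-1 0.0 646 [-0.0102 -0.01    0.0013] [ 0.0107 -0.0001  0.0049]
-1 0.005 137 [-0.0296 -0.07    0.005 ] [ 0.0112 -0.0001  0.01  ]
-1 0.01 1788 [-0.0299 -0.07    0.01  ] [ 0.0187 -0.0001  0.015 ]
-1 0.015 3082 [-0.03  -0.07   0.015] [ 0.03 -0.    0.02]
-1 0.02 7132 [-0.03 -0.07  0.02] [ 0.03   -0.      0.0226]
```

View pics/w4.png

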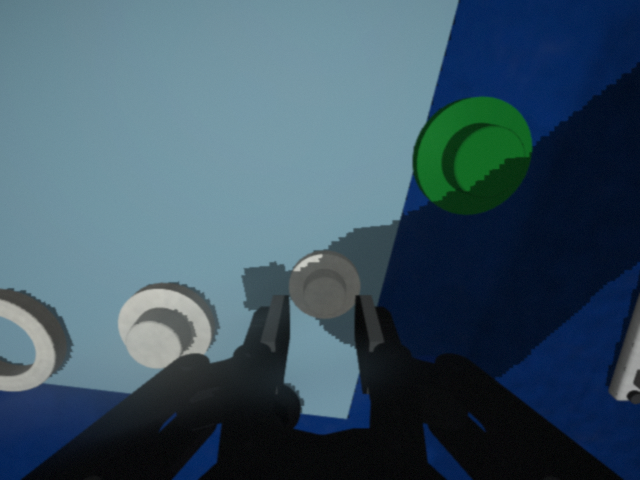

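>>> carry_out(slide=[[0,0,0],[0,0,0],[0,0,0],[0,0,0]], rotation=[[0,0,0],[0,0,0],[0,0,0],[0,0,0]], jaw=16)

```text
time: 5.88
position: [0.4808, -0.3188, 0.0212]
eef_rot: [0.059, 0.998, 0.0, -0.0]
force: [0.0, -0.0, 0.0]
opening: 0.016
```

>>> carry_out(slide=[[0,0,0],[0,0,0],[0,0,0],[0,0,5],[0,0,10],[0,0,14],[0,0,17],[0,0,17]], rotation=[[0,0,0],[0,0,0],[0,0,0],[0,0,0],[0,0,0],[0,0,0],[0,0,0],[0,0,0]], jaw=31)

```text
time: 6.55
position: [0.4804, -0.3185, 0.0033]
eef_rot: [0.059, 0.998, 0.0, -0.001]
force: [0.0, 0.8, -0.8]
opening: 0.031
```

```bash
python3 fing.py w5.png
```

```text
[ 0.4805 -0.3187  0.0037] 0.03097271008740662 [-0.82 -0.12  1.16] 6.6
1 -0.03 270 [-0.0112  0.0146 -0.03  ] [ 0.0118  0.0283 -0.025 ]
1 -0.025 237 [-0.0109  0.0145 -0.025 ] [ 0.012   0.0281 -0.02  ]
1 -0.02 511 [-0.0103  0.0003 -0.02  ] [ 0.0119  0.0257 -0.015 ]
1 -0.015 536 [-0.0114  0.0003 -0.015 ] [ 0.0103  0.0148 -0.01  ]
1 -0.01 568 [-0.0189  0.0003 -0.0099] [ 0.0181  0.0169 -0.005 ]
1 -0.005 667 [-0.0196  0.0003 -0.005 ] [ 0.0184  0.0177 -0.    ]
1 0.0 11595 [-0.03    0.0003  0.    ] [0.03   0.07   0.0049]
-1 -0.03 263 [-0.0106 -0.03   -0.03  ] [ 0.012  -0.0161 -0.0251]
-1 -0.025 236 [-0.0107 -0.0295 -0.025 ] [ 0.0119 -0.0161 -0.02  ]
-1 -0.02 462 [-0.0109 -0.0285 -0.02  ] [ 0.0117 -0.0002 -0.015 ]
-1 -0.015 564 [-0.0115 -0.0164 -0.015 ] [ 0.0101 -0.0002 -0.01  ]
-1 -0.01 1235 [-0.0269 -0.07   -0.0098] [ 0.0177 -0.0001 -0.005 ]
-1 -0.005 1029 [-0.0298 -0.07   -0.005 ] [ 0.0181 -0.0001 -0.    ]
-1 0.0 11210 [-0.03 -0.07  0.  ] [ 0.03   -0.0001  0.0044]
```

View pics/w5.png

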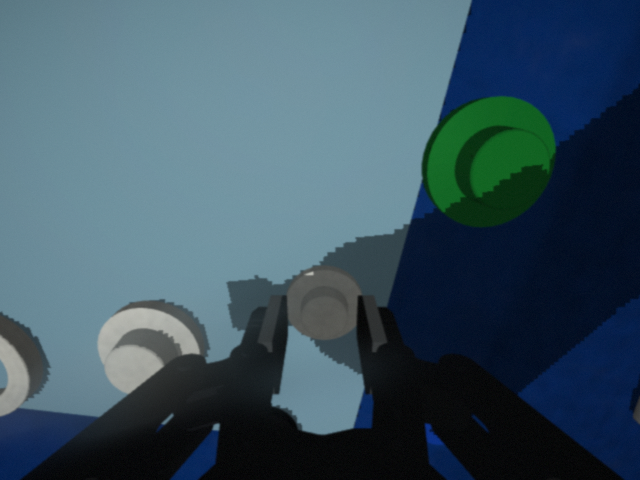

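>>> carry_out(slide=[[0,0,3],[0,0,5],[0,0,5],[0,0,5]], rotation=[[0,0,0],[0,0,0],[0,0,0],[0,0,0]])

```text
time: 6.93
position: [0.4809, -0.3188, -0.0008]
eef_rot: [0.059, 0.998, 0.0, -0.0]
force: [0.7, -0.1, -0.3]
opening: 0.0311
```

>>> carry_out(slide=[[0,0,0],[0,0,0],[0,0,0],[0,0,0]], rotation=[[0,0,0],[0,0,0],[0,0,0],[0,0,0]], jaw=16)

```text
time: 7.27
position: [0.481, -0.3188, -0.0005]
eef_rot: [0.059, 0.998, 0.0, 0.0]
force: [0.8, 1.1, 2.2]
opening: 0.0187
```

>>> carry_out(slide=[[0,0,0],[0,0,0]], rotation=[[0,0,0],[0,0,0]])

```text
time: 7.43
position: [0.481, -0.3189, -0.0005]
eef_rot: [0.059, 0.998, 0.0, 0.0]
force: [-1.0, 1.1, 3.0]
opening: 0.0186
```

```bash
python3 fing.py w6.png; python3 -c "
import cv2
a=cv2.imread('pics/w6.png');cv2.imwrite('pics/w6c.png',cv2.resize(a[230:430,220:440],None,fx=3,fy=3))"
```

```text
[ 0.481  -0.3188 -0.0005] 0.018852353993365385 [-0.42  0.63  3.74] 7.4833
1 -0.03 251 [-0.0109  0.0084 -0.03  ] [ 0.0118  0.0222 -0.025 ]
1 -0.025 230 [-0.0106  0.0003 -0.025 ] [ 0.0121  0.0221 -0.02  ]
1 -0.02 855 [-0.0105  0.0002 -0.02  ] [ 0.0117  0.0205 -0.015 ]
1 -0.015 139 [ 0.0049  0.0003 -0.015 ] [ 0.0166  0.015  -0.01  ]
1 -0.01 665 [-0.0184  0.0003 -0.01  ] [ 0.0185  0.0173 -0.005 ]
1 -0.005 11692 [-0.03    0.0003 -0.005 ] [ 0.03  0.07 -0.  ]
1 0.0 934 [-0.0299  0.0059  0.    ] [0.03   0.07   0.0013]
-1 -0.03 258 [-0.0106 -0.0236 -0.03  ] [ 0.0118 -0.01   -0.025 ]
-1 -0.025 223 [-0.0243 -0.07   -0.025 ] [ 0.0123 -0.0002 -0.02  ]
-1 -0.02 1050 [-0.0243 -0.0699 -0.0199] [ 0.0118 -0.0002 -0.015 ]
-1 -0.015 785 [-0.0298 -0.07   -0.015 ] [ 0.016  -0.0002 -0.01  ]
-1 -0.01 1107 [-0.0292 -0.07   -0.01  ] [ 0.0187 -0.0001 -0.005 ]
-1 -0.005 11975 [-0.03  -0.07  -0.005] [ 0.03   -0.0001 -0.    ]
-1 0.0 39 [-0.0298 -0.0691  0.    ] [ 0.0296 -0.0118  0.0008]
```

View pics/w6c.png

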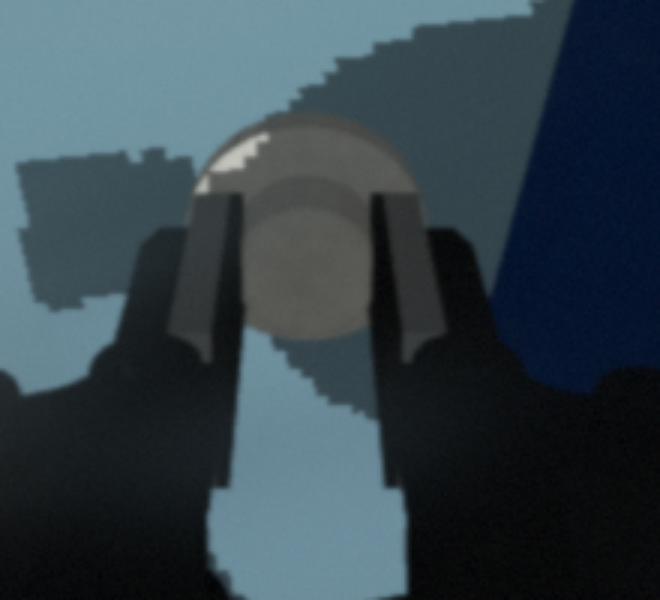

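>>> carry_out(slide=[[0,0,-5],[0,0,-15],[0,0,-35],[0,0,-65],[0,0,-100],[0,0,-100]], rotation=[[0,0,0],[0,0,0],[0,0,0],[0,0,0],[0,0,0],[0,0,0]])

```text
time: 7.98
position: [0.4838, -0.3214, 0.106]
eef_rot: [0.06, 0.998, -0.002, 0.004]
force: [0.6, -1.4, -0.4]
opening: 0.0188
```

```bash
python3 fing.py w7.png
```

```text
[ 0.4831 -0.3205  0.1035] 0.018542320602175755 [-0.24  0.16 -0.85] 8.0333
1 -0.03 254 [-0.0107  0.0084 -0.03  ] [ 0.0119  0.022  -0.025 ]
1 -0.025 224 [-0.01    0.0019 -0.025 ] [ 0.0123  0.022  -0.02  ]
1 -0.02 858 [-0.0102  0.0002 -0.02  ] [ 0.0119  0.0202 -0.015 ]
1 -0.015 127 [-0.009   0.0003 -0.015 ] [ 0.017   0.0133 -0.01  ]
1 -0.01 670 [-0.0186  0.0003 -0.01  ] [ 0.0185  0.0173 -0.005 ]
1 -0.005 64 [ 0.0051  0.0003 -0.005 ] [ 0.018   0.0167 -0.0016]
-1 -0.03 257 [-0.0107 -0.0238 -0.03  ] [ 0.0121 -0.01   -0.025 ]
-1 -0.025 214 [-0.0113 -0.0238 -0.025 ] [ 0.012  -0.0006 -0.02  ]
-1 -0.02 1062 [-0.011 -0.023 -0.02 ] [ 0.0118 -0.0002 -0.015 ]
-1 -0.015 150 [ 0.0057 -0.0144 -0.0149] [ 0.0135 -0.0002 -0.01  ]
-1 -0.01 759 [-0.0189 -0.019  -0.01  ] [ 0.0186 -0.0001 -0.005 ]
-1 -0.005 79 [ 0.0042 -0.0188 -0.005 ] [ 0.0186 -0.0001 -0.0019]
```

View pics/w7.png

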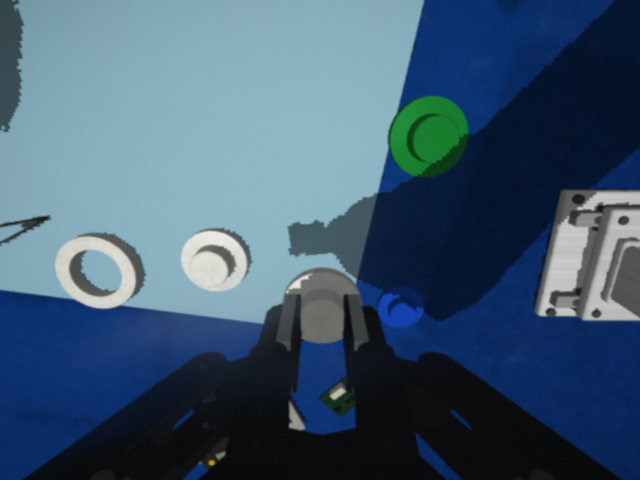

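>>> carry_out(slide=[[-2,30,-10],[-4,65,-20],[-7,100,-25],[-10,140,-25],[-13,175,-25],[-16,205,-25],[-17,224,-25],[-17,224,-25]], rotation=[[0,0,0],[0,0,0],[0,0,0],[0,0,0],[0,0,0],[0,0,0],[0,0,0],[0,0,0]])

```text
time: 8.7
position: [0.5248, -0.0927, 0.1237]
eef_rot: [0.056, 0.998, 0.001, -0.001]
force: [-0.7, 0.4, -1.1]
opening: 0.0187
```

```bash
cat > nest.py <<'E'
from h import *
import sys
o=env.get_obs();print(o["position"].round(4),o["eef_rot"].round(4),o["opening"],o["force"].round(2),o["time"])
c=cam("wrist");save(c,sys.argv[1]);Q=cloud(c);np.save("wn.npy",Q)
for l in ("nest","carriage","post","housing"):
  for d in env.landmark_of(l,"wrist"):
    w=tow(c,d["centre"]);print(l,round(d["confidence"],2),w.round(4),proj(c,w).round())
E
python3 nest.py w8.png
```

```text
[ 0.5248 -0.0927  0.1237] [ 5.580e-02  9.984e-01  1.100e-03 -5.000e-04] 0.018653643505295282 [-0.7   0.36 -1.07] 8.7
nest 0.83 [ 0.535  -0.0641  0.0311] [363. 246.]
carriage 0.86 [ 0.5323 -0.0821  0.0027] [336. 234.]
post 0.89 [ 0.5255 -0.1209  0.0654] [279. 260.]
```

View pics/w8.png

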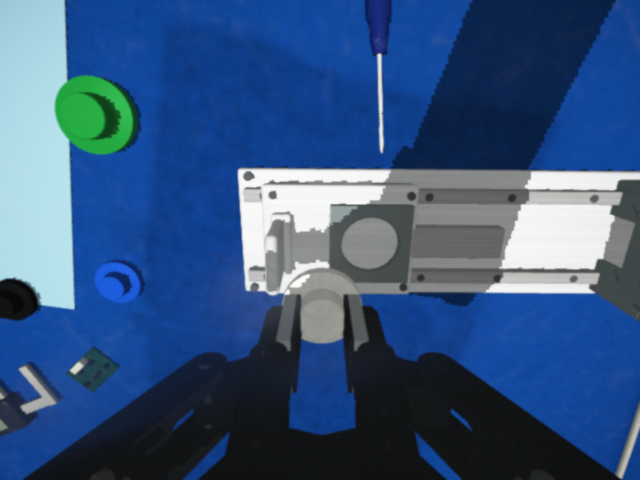

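Nest floor shows as the pale disc at about (370,243), post at (278,255), stage nearly aligned with the tool y axis. I'll fit the nest and axis.

Run:
```python
from h import *
Q=np.load("wn.npy");img=cv2.imread("pics/w8.png").astype(int)
X,Y,Z=Q[...,0],Q[...,1],Q[...,2];f=np.isfinite(X)
d0=np.array([.117,.993]);
def box(c,r): return (np.hypot(X-c[0],Y-c[1])<r)
b=box((.533,-.061),.055)
print("hist",np.histogram(Z[b&f],bins=np.arange(.02,.046,.002)))
g=img.sum(2)
m=b&(g>330)&(Z>.026)&(Z<.0345)
lab=cv2.connectedComponents(m.astype(np.uint8),connectivity=4)[1]
k=lab==lab[243,368];print("floor comp",k.sum(),np.argwhere(k).mean(0)[::-1])
print(np.median(Q[k],0).round(4),cv2.minEnclosingCircle((Q[k][:,:2]*1000).astype(np.float32)))
blk=b&(Z>.0345)&(Z<.042)&(np.abs((X-.5324)*d0[1]-(Y+.06)*d0[0])<.033)&(np.abs((X-.5324)*d0[0]+(Y+.06)*d0[1])<.033)
print("block",blk.sum(),np.median(Z[blk]),cv2.minAreaRect((Q[blk][:,:2]*1000).astype(np.float32)))
# post top
p=(np.hypot(X-.524,Y+.124)<.04)&(Z>.07)&(Z<.083)
print("post top",p.sum(),Q[p].mean(0),cv2.minAreaRect((Q[p][:,:2]*1000).astype(np.float32)))
# stage rim: fit axis using carriage plate top z .025-.034
pl=(Z>.005)&(Z<.045)&(X>.44)&(X<.63)&(Y<.05)&(Y>-.2)
print("stage rect",cv2.minAreaRect((Q[pl][:,:2]*1000).astype(np.float32)))
```

```text
hist (array([ 232,   67,   50,   83,  459, 6908, 1016,  338, 3149,  287,    0,
          0]), array([0.02 , 0.022, 0.024, 0.026, 0.028, 0.03 , 0.032, 0.034, 0.036,
       0.038, 0.04 , 0.042, 0.044]))
floor comp 2215 [369.04424379 242.77200903]
[ 0.5326 -0.0595  0.0312] ((532.9240112304688, -59.632957458496094), 20.360912322998047)
block 3727 0.03709381988684099 ((532.4882202148438, -59.77678680419922), (58.199886322021484, 58.857322692871094), 82.99138641357422)
post top 833 [ 0.52276955 -0.12357512  0.07604216] ((523.933837890625, -124.19104766845703), (8.089715957641602, 39.21970748901367), 83.1439437866211)
stage rect ((511.7874450683594, -47.59638977050781), (213.21067810058594, 143.4906768798828), 83.01588439941406)
```

```bash
cat > hubtool.py <<'E'
from h import *
c=env.read_camera("wrist");c["W"]=np.array(c["T_tool_cam"]);Q=cloud(c)
m=(Q[...,2]>-.012)&(Q[...,2]<0.002)&(np.hypot(Q[...,0],Q[...,1])<.024)
P=Q[m];print(m.sum(),cv2.minEnclosingCircle((P[:,:2]*1000).astype(np.float32)),np.percentile(P[:,2],[1,10,50,90,99]).round(4))
m2=(Q[...,2]>-.02)&(Q[...,2]<-.0125)&(np.abs(Q[...,1])<.008)&(abs(Q[...,0])<.02);print("top",np.median(Q[m2],0))
o=env.get_obs();print(o["position"],o["eef_rot"],o["force"],o["time"])
E
python3 hubtool.py
```

```text
1684 ((-0.1587507128715515, -1.2396011352539062), 19.019947052001953) [-0.0117 -0.0097 -0.0085 -0.0054 -0.0029]
top [ 0.00191027 -0.00018483 -0.0185955 ]
[ 0.5238921  -0.09990445  0.12423781] [ 6.03955950e-02  9.98174484e-01 -2.46541065e-04 -1.03380682e-04] [ 0.03398058 -0.15906664  0.02312303] 9.0
```

>>> carry_out(slide=[[-2,21,0],[-4,42,10],[-4,42,35],[-4,42,60],[-4,42,70],[-4,42,70],[-4,42,70]], rotation=[[0,0,0],[0,0,0],[0,0,0],[0,0,0],[0,0,0],[0,0,0],[0,0,0]])

```text
time: 9.58
position: [0.533, -0.0583, 0.0544]
eef_rot: [0.06, 0.998, -0.0, -0.0]
force: [0.4, -0.1, 0.1]
opening: 0.0188
```

```bash
cat > nest2.py <<'E'
from h import *
import sys
c=cam("wrist");save(c,sys.argv[1]);Q=cloud(c);X,Y,Z=Q[...,0],Q[...,1],Q[...,2]
d0=np.array([.121,.9927])
a=(X-.5325)*d0[0]+(Y+.0597)*d0[1]; b=(X-.5325)*d0[1]-(Y+.0597)*d0[0]
blk=(abs(a)<.034)&(abs(b)<.034)&(Z>.0345)&(Z<.0395)
print("block",blk.sum(),np.median(Z[blk]),"along",np.percentile(a[blk],[.5,99.5])," across",np.percentile(b[blk],[.5,99.5]))
p=(np.hypot(X-.524,Y+.124)<.04)&(Z>.07)&(Z<.083)
if p.sum(): print("post",p.sum(),cv2.minAreaRect((Q[p][:,:2]*1000).astype(np.float32)))
E
python3 hubtool.py;python3 nest2.py w9.png
```

```text
1689 ((-0.13150882720947266, -1.235090970993042), 19.062368392944336) [-0.0116 -0.0097 -0.0085 -0.0055 -0.0029]
top [ 0.00202357 -0.00017931 -0.01863498]
[ 0.5337427  -0.05821406  0.05514218] [ 6.00688489e-02  9.98194138e-01 -1.33422077e-04  4.23349226e-04] [0.19715282 0.17344434 0.80337686] 9.6333
block 4606 0.03711886788661806 along [-0.02893678  0.02873443]  across [-0.02917956  0.01464064]
post 1894 ((524.0684204101562, -123.61338806152344), (8.250249862670898, 39.442989349365234), 83.05097198486328)
```

View pics/w9.png

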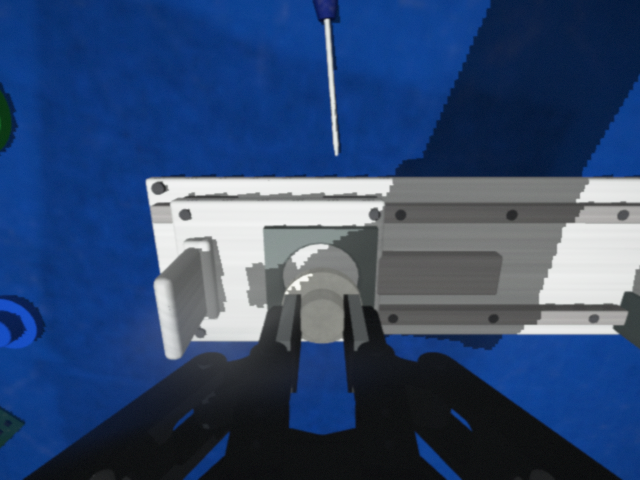

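>>> carry_out(slide=[[1,0,6],[1,0,12],[1,0,17],[1,0,20],[1,0,22],[1,0,22]], rotation=[[0,0,0],[0,0,0],[0,0,0],[0,0,0],[0,0,0],[0,0,0]])

```text
time: 10.18
position: [0.5319, -0.0571, 0.0317]
eef_rot: [0.059, 0.998, -0.0, -0.0]
force: [-0.3, -0.1, -0.5]
opening: 0.0186
```

```bash
python3 hubtool.py
```

```text
3475 ((0.002469661645591259, -0.0023492497857660055), 23.994096755981445) [-0.0115 -0.0093 -0.0059 -0.0032  0.0013]
top [ 0.00198082 -0.00017809 -0.01860828]
[ 0.53210081 -0.05708857  0.03201512] [ 5.93070335e-02  9.98239757e-01 -3.32307697e-05 -2.48968991e-04] [ 0.34238158 -0.24456104 -1.928193  ] 10.2333
```

>>> carry_out(slide=[[0,-1,0],[0,-1,1],[0,-1,1]], rotation=[[0,0,0],[0,0,0],[0,0,0]])

```text
time: 10.48
position: [0.5322, -0.0582, 0.0313]
eef_rot: [0.059, 0.998, -0.0, 0.0]
force: [-0.0, -0.4, -0.5]
opening: 0.0186
```

>>> carry_out(slide=[[0,0,0],[0,0,0],[0,0,0],[0,0,0]], rotation=[[0,0,0],[0,0,0],[0,0,0],[0,0,0]], jaw=36)

```text
time: 10.82
position: [0.5322, -0.058, 0.0314]
eef_rot: [0.059, 0.998, 0.0, 0.0]
force: [0.7, 0.7, -0.7]
opening: 0.0359
```

>>> carry_out(slide=[[0,0,-10],[0,0,-35],[0,0,-70],[0,0,-90],[0,0,-90]], rotation=[[0,0,0],[0,0,0],[0,0,0],[0,0,0],[0,0,0]])

```text
time: 11.23
position: [0.5349, -0.0586, 0.1263]
eef_rot: [0.06, 0.998, 0.0, 0.004]
force: [0.0, 0.7, -0.3]
opening: 0.0362
```

```bash
cat > chk.py <<'E'
from h import *
import sys
o=env.get_obs();print(o["position"].round(4),o["force"].round(2),o["opening"],o["time"])
c=cam("wrist");save(c,sys.argv[1]);Q=cloud(c);X,Y,Z=Q[...,0],Q[...,1],Q[...,2]
d0=np.array([.121,.9927])
a=(X-.5325)*d0[0]+(Y+.0597)*d0[1]; b=(X-.5325)*d0[1]-(Y+.0597)*d0[0]
s=float(sys.argv[2]) if len(sys.argv)>2 else 0
a=a-s
st=lambda n,m: print(n,m.sum(),"z",np.percentile(Z[m],[5,50,95]).round(4),"along",np.percentile(a[m],[.5,99.5]).round(4)," across",np.percentile(b[m],[.5,99.5]).round(4)) if m.sum()>5 else print(n,"none")
near=(np.hypot(a,b)<.03)
st("boss",near&(Z>.043)&(Z<.051)); st("flange",(np.hypot(a,b)<.022)&(Z>.0378)&(Z<.042))
st("block",(abs(a)<.036)&(abs(b)<.036)&(Z>.0345)&(Z<.0378))
st("post",(abs(a+.065)<.03)&(abs(b)<.04)&(Z>.07)&(Z<.083))
E
python3 chk.py w10.png
```

```text
[ 0.5349 -0.0586  0.1263] [ 0.04  0.7  -0.32] 0.03615899813508067 11.2333
boss 757 z [0.0453 0.0476 0.0486] along [-0.0094  0.0105]  across [-0.011   0.0095]
flange 527 z [0.0378 0.0383 0.0404] along [-0.0174  0.0209]  across [-0.0189  0.0212]
block 4215 z [0.0357 0.037  0.0377] along [-0.029   0.0286]  across [-0.0291  0.0292]
post 895 z [0.0714 0.0763 0.0778] along [-0.0687 -0.0608]  across [-0.0199  0.0184]
```

View pics/w10.png

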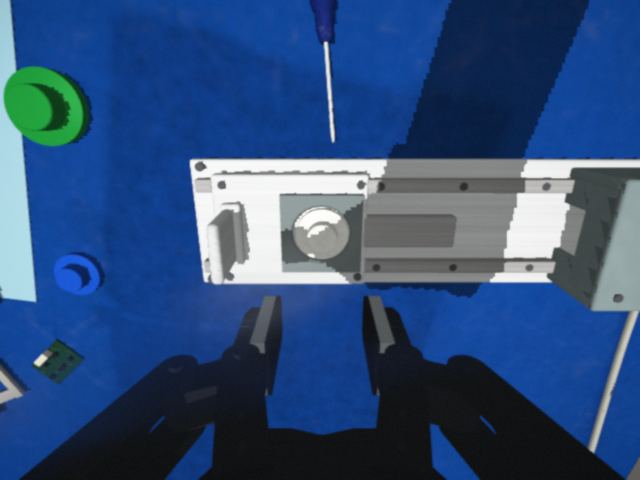

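>>> carry_out(slide=[[1,-35,0],[1,-70,0],[1,-106,0],[1,-106,0]], rotation=[[0,0,0],[0,0,0],[0,0,0],[0,0,0]], jaw=0, grip_force=100)

```text
time: 11.62
position: [0.5163, -0.1712, 0.1214]
eef_rot: [0.064, 0.998, -0.002, -0.0]
force: [-0.7, -0.3, -0.2]
opening: -0.0001
```

```bash
python3 chk.py w11.png; python3 fing.py w11b.png
```

```text
[ 0.5163 -0.1712  0.1214] [-0.75 -0.28 -0.16] -6.08336404362237e-05 11.6167
boss 818 z [0.0444 0.0475 0.0486] along [-0.0103  0.0104]  across [-0.011   0.0095]
flange 518 z [0.0378 0.0383 0.0411] along [-0.0183  0.0201]  across [-0.0179  0.0199]
block 4444 z [0.0355 0.037  0.0377] along [-0.0293  0.0287]  across [-0.0291  0.0289]
post 891 z [0.0716 0.0764 0.0778] along [-0.0693 -0.0612]  across [-0.02    0.0186]
[ 0.5175 -0.1649  0.1208] 0.00031371248509309363 [ 0.97 -0.48  0.12] 11.7167
1 -0.03 200 [ 0.0061  0.0002 -0.03  ] [ 0.0118  0.0128 -0.025 ]
1 -0.025 178 [ 0.006   0.0002 -0.025 ] [ 0.0118  0.0126 -0.02  ]
1 -0.02 72 [ 0.0064  0.0002 -0.02  ] [ 0.0118  0.0108 -0.0157]
-1 -0.03 233 [ 0.0063 -0.0144 -0.03  ] [ 0.0122 -0.0002 -0.025 ]
-1 -0.025 200 [ 0.0064 -0.0141 -0.025 ] [ 0.0118 -0.0002 -0.02  ]
-1 -0.02 90 [ 0.0063 -0.0129 -0.02  ] [ 0.0118 -0.0002 -0.0154]
```

View pics/w11b.png

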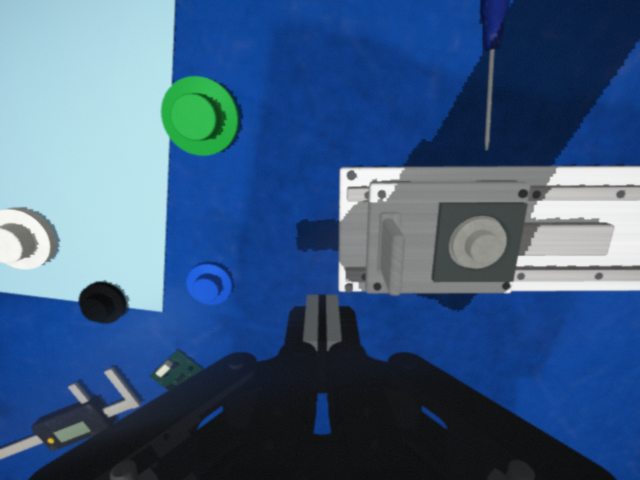

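>>> carry_out(slide=[[-2,0,30],[-2,0,60],[-2,0,80],[-2,5,81],[-2,12,81],[-2,18,81],[-2,19,81]], rotation=[[0,0,0],[0,0,0],[0,0,0],[0,0,0],[0,0,0],[0,0,0],[0,0,0]])

```text
time: 12.3
position: [0.5242, -0.1423, 0.0415]
eef_rot: [0.058, 0.998, 0.0, 0.001]
force: [0.4, 0.2, -0.6]
opening: 0.0001
```

```bash
cat > st.py <<'E'
from h import *
o=env.get_obs();p=o["position"];d=np.array([.121,.9927]);q=p[:2]-[.5325,-.0597]
print("along",round((q@d)*1000,2),"across",round((q[0]*d[1]-q[1]*d[0])*1000,2),"z",p[2].round(4),"Falong",round(float(o["force"][:2]@d),2),o["force"].round(2),o["eef_rot"].round(4),o["time"])
E
python3 st.py; python3 chk.py w12.png
```

```text
along -83.03 across 1.73 z 0.0415 Falong 0.27 [ 0.36  0.23 -0.62] [5.800e-02 9.983e-01 5.000e-04 9.000e-04] 12.3
[ 0.5242 -0.1423  0.0415] [ 0.36  0.23 -0.62] 6.69657328681963e-05 12.3
boss 1680 z [0.0443 0.0475 0.0485] along [-0.0103  0.0101]  across [-0.011   0.0097]
flange 971 z [0.0378 0.0383 0.0412] along [-0.0175  0.0201]  across [-0.0181  0.021 ]
block 8851 z [0.0356 0.037  0.0377] along [-0.0293  0.0288]  across [-0.0292  0.0287]
post 2563 z [0.0711 0.0765 0.0817] along [-0.0947 -0.0612]  across [-0.0201  0.0082]
```

View pics/w12.png

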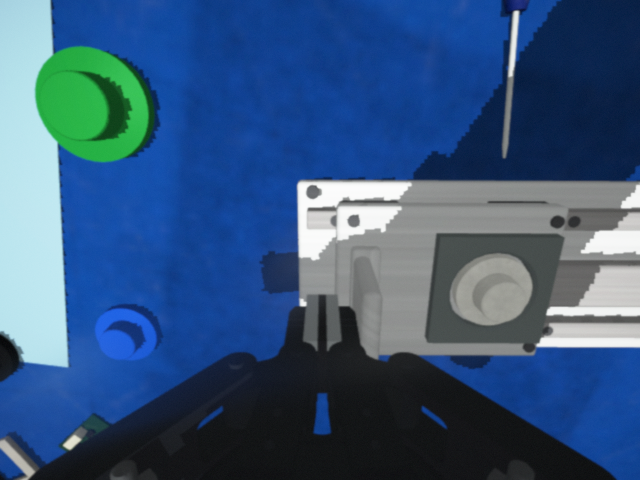

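>>> carry_out(slide=[[0,2,0],[0,4,0],[0,6,0],[0,8,0],[0,10,0],[0,12,0]], rotation=[[0,0,0],[0,0,0],[0,0,0],[0,0,0],[0,0,0],[0,0,0]])

```text
time: 12.85
position: [0.5242, -0.139, 0.0414]
eef_rot: [0.062, 0.998, -0.003, 0.001]
force: [-2.8, -19.8, 2.8]
opening: -0.0001
```

```bash
python3 st.py
```

```text
along -79.72 across 1.4 z 0.0414 Falong -19.96 [ -2.84 -19.76   2.78] [ 0.0616  0.9981 -0.0033  0.0014] 12.85
```

>>> carry_out(slide=[[0,2,0],[0,4,0],[0,6,0],[0,8,0],[0,10,0],[0,12,0]], rotation=[[0,0,0],[0,0,0],[0,0,0],[0,0,0],[0,0,0],[0,0,0]])

```text
time: 13.35
position: [0.5252, -0.1302, 0.0414]
eef_rot: [0.063, 0.998, -0.005, 0.001]
force: [-3.4, -25.2, 3.3]
opening: -0.0001
```

```bash
python3 st.py
```

```text
along -70.82 across 1.32 z 0.0414 Falong -25.46 [ -3.43 -25.23   3.27] [ 0.0631  0.998  -0.0047  0.0015] 13.35
```

>>> carry_out(slide=[[0,2,0],[0,4,0],[0,6,0],[0,7,0],[0,8,0]], rotation=[[0,0,0],[0,0,0],[0,0,0],[0,0,0],[0,0,0]])

```text
time: 13.77
position: [0.5269, -0.1168, 0.0413]
eef_rot: [0.061, 0.998, -0.002, 0.001]
force: [-2.3, -9.6, 5.2]
opening: 0.0003
```

```bash
python3 st.py
```

```text
along -57.35 across 1.3 z 0.0413 Falong -9.77 [-2.31 -9.56  5.2 ] [ 0.0611  0.9981 -0.0018  0.0011] 13.7667
```

>>> carry_out(slide=[[0,4,0],[0,9,0],[0,15,0],[0,21,0],[0,27,0],[0,33,0],[0,38,0],[0,42,0]], rotation=[[0,0,0],[0,0,0],[0,0,0],[0,0,0],[0,0,0],[0,0,0],[0,0,0],[0,0,0]])

```text
time: 14.43
position: [0.532, -0.0704, 0.0404]
eef_rot: [0.059, 0.998, 0.0, 0.0]
force: [1.1, -4.4, 2.8]
opening: 0.0
```

```bash
python3 st.py; python3 chk.py w13.png 0.068
```

```text
along -10.66 across 0.84 z 0.0404 Falong -4.23 [ 1.08 -4.39  2.76] [5.900e-02 9.983e-01 0.000e+00 4.000e-04] 14.4333
[ 0.532  -0.0704  0.0404] [ 1.08 -4.39  2.76] 1.3394988497149878e-05 14.4333
boss 1699 z [0.0443 0.0475 0.0485] along [-0.0074  0.0132]  across [-0.011   0.0096]
flange 1044 z [0.0378 0.0382 0.0412] along [-0.0208  0.0205]  across [-0.0197  0.0202]
block 8836 z [0.0356 0.037  0.0377] along [-0.026   0.0322]  across [-0.0292  0.029 ]
post 2576 z [0.0711 0.0765 0.0819] along [-0.0928 -0.0579]  across [-0.02    0.0057]
```

View pics/w13.png

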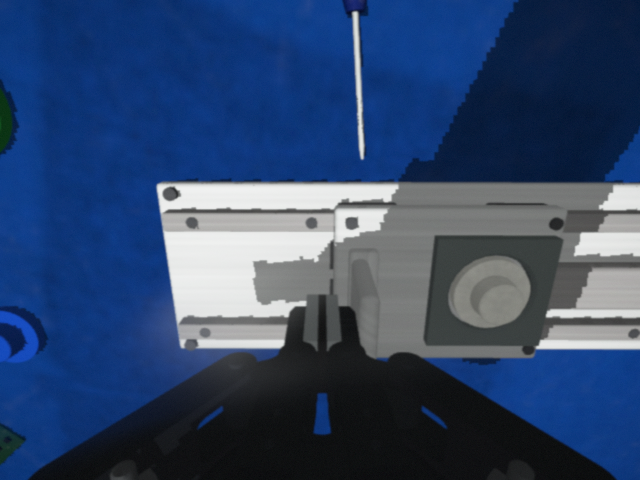

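>>> carry_out(slide=[[0,2,0],[0,4,0],[0,6,0],[0,8,0],[0,10,0],[0,12,0],[0,14,0],[0,15,0]], rotation=[[0,0,0],[0,0,0],[0,0,0],[0,0,0],[0,0,0],[0,0,0],[0,0,0],[0,0,0]])

```text
time: 15.15
position: [0.5335, -0.0559, 0.0403]
eef_rot: [0.059, 0.998, 0.0, 0.0]
force: [3.3, -3.8, 0.8]
opening: 0.0001
```

```bash
python3 st.py
```

```text
along 3.91 across 0.58 z 0.0403 Falong -3.36 [ 3.27 -3.78  0.83] [5.920e-02 9.982e-01 0.000e+00 1.000e-04] 15.15
```

>>> carry_out(slide=[[0,1,0],[0,2,0],[0,3,0],[0,3.5,0],[0,4,0]], rotation=[[0,0,0],[0,0,0],[0,0,0],[0,0,0],[0,0,0]])

```text
time: 15.57
position: [0.5339, -0.0522, 0.0403]
eef_rot: [0.059, 0.998, -0.0, 0.0]
force: [2.9, -5.1, -1.0]
opening: 0.0001
```

>>> carry_out(slide=[[0,0.5,0],[0,1,0],[0,1.5,0],[0,2,0],[0,2.5,0],[0,3,0]], rotation=[[0,0,0],[0,0,0],[0,0,0],[0,0,0],[0,0,0],[0,0,0]])

```text
time: 16.07
position: [0.5343, -0.0493, 0.0403]
eef_rot: [0.059, 0.998, -0.0, 0.0]
force: [2.7, -3.5, 0.7]
opening: -0.0001
```

>>> carry_out(slide=[[0,0.5,0],[0,1,0],[0,1.5,0],[0,2,0],[0,2.5,0],[0,3,0]], rotation=[[0,0,0],[0,0,0],[0,0,0],[0,0,0],[0,0,0],[0,0,0]])

```text
time: 16.57
position: [0.5346, -0.0463, 0.0403]
eef_rot: [0.059, 0.998, -0.0, 0.0]
force: [2.5, -4.6, 1.0]
opening: -0.0001
```

```bash
python3 st.py
```

```text
along 13.52 across 0.51 z 0.0403 Falong -4.29 [ 2.47 -4.62  0.98] [ 5.940e-02  9.982e-01 -0.000e+00  1.000e-04] 16.5667
```

>>> carry_out(slide=[[0,0.5,0],[0,1,0],[0,1.5,0],[0,2,0],[0,2.5,0],[0,3,0]], rotation=[[0,0,0],[0,0,0],[0,0,0],[0,0,0],[0,0,0],[0,0,0]])

```text
time: 17.07
position: [0.5351, -0.0434, 0.0403]
eef_rot: [0.059, 0.998, -0.0, 0.0]
force: [2.1, -3.8, 0.9]
opening: 0.0001
```

>>> carry_out(slide=[[0,0.5,0],[0,1,0],[0,1.5,0],[0,2,0],[0,2.5,0],[0,3,0]], rotation=[[0,0,0],[0,0,0],[0,0,0],[0,0,0],[0,0,0],[0,0,0]])

```text
time: 17.57
position: [0.5354, -0.0404, 0.0403]
eef_rot: [0.059, 0.998, -0.0, 0.0]
force: [3.2, -3.8, 1.2]
opening: -0.0
```

>>> carry_out(slide=[[0,0.5,0],[0,1,0],[0,1.5,0],[0,2,0],[0,2.5,0],[0,3,0]], rotation=[[0,0,0],[0,0,0],[0,0,0],[0,0,0],[0,0,0],[0,0,0]])

```text
time: 18.07
position: [0.5357, -0.0374, 0.0403]
eef_rot: [0.059, 0.998, -0.0, 0.0]
force: [2.4, -3.5, 0.1]
opening: -0.0001
```

>>> carry_out(slide=[[0,0.5,0],[0,1,0],[0,1.5,0],[0,2,0],[0,2.5,0],[0,3,0]], rotation=[[0,0,0],[0,0,0],[0,0,0],[0,0,0],[0,0,0],[0,0,0]])

```text
time: 18.57
position: [0.5361, -0.0344, 0.0403]
eef_rot: [0.059, 0.998, -0.0, 0.0]
force: [2.5, -5.1, 0.0]
opening: 0.0003
```

>>> carry_out(slide=[[0,0.5,0],[0,1,0],[0,1.5,0],[0,2,0],[0,2.5,0],[0,3,0]], rotation=[[0,0,0],[0,0,0],[0,0,0],[0,0,0],[0,0,0],[0,0,0]])

```text
time: 19.07
position: [0.5364, -0.0315, 0.0403]
eef_rot: [0.059, 0.998, -0.0, 0.0]
force: [2.7, -4.9, 0.3]
opening: 0.0001
```

>>> carry_out(slide=[[0,0.5,0],[0,1,0],[0,1.5,0],[0,2,0],[0,2.5,0],[0,3,0]], rotation=[[0,0,0],[0,0,0],[0,0,0],[0,0,0],[0,0,0],[0,0,0]])

```text
time: 19.57
position: [0.5367, -0.0285, 0.0402]
eef_rot: [0.059, 0.998, -0.0, 0.0]
force: [2.9, -4.1, 0.5]
opening: -0.0002
```

>>> carry_out(slide=[[0,0.5,0],[0,1,0],[0,1.5,0],[0,2,0],[0,2.5,0],[0,3,0]], rotation=[[0,0,0],[0,0,0],[0,0,0],[0,0,0],[0,0,0],[0,0,0]])

```text
time: 20.07
position: [0.5371, -0.0255, 0.0402]
eef_rot: [0.059, 0.998, -0.0, 0.0]
force: [3.4, -4.7, 1.1]
opening: 0.0001
```

>>> carry_out(slide=[[0,0.5,0],[0,1,0],[0,1.5,0],[0,2,0],[0,2.5,0],[0,3,0]], rotation=[[0,0,0],[0,0,0],[0,0,0],[0,0,0],[0,0,0],[0,0,0]])

```text
time: 20.57
position: [0.5374, -0.0225, 0.0403]
eef_rot: [0.059, 0.998, -0.0, 0.0]
force: [3.3, -5.1, 1.1]
opening: -0.0001
```

>>> carry_out(slide=[[0,0.5,0],[0,1,0],[0,1.5,0],[0,2,0],[0,2.5,0],[0,3,0]], rotation=[[0,0,0],[0,0,0],[0,0,0],[0,0,0],[0,0,0],[0,0,0]])

```text
time: 21.07
position: [0.5378, -0.0196, 0.0403]
eef_rot: [0.059, 0.998, -0.0, 0.0]
force: [2.8, -4.8, 1.7]
opening: 0.0002
```

>>> carry_out(slide=[[0,0.5,0],[0,1,0],[0,1.5,0],[0,2,0],[0,2.5,0],[0,3,0]], rotation=[[0,0,0],[0,0,0],[0,0,0],[0,0,0],[0,0,0],[0,0,0]])

```text
time: 21.57
position: [0.538, -0.018, 0.0403]
eef_rot: [0.06, 0.998, -0.001, 0.0]
force: [2.5, -9.1, 1.5]
opening: 0.0001
```

>>> carry_out(slide=[[0,-0.5,0],[0,-1,0],[0,-1.5,0],[0,-2,0],[0,-3,0],[0,-4,0],[0,-6,0],[0,-8,0]], rotation=[[0,0,0],[0,0,0],[0,0,0],[0,0,0],[0,0,0],[0,0,0],[0,0,0],[0,0,0]])

```text
time: 22.23
position: [0.5367, -0.024, 0.0401]
eef_rot: [0.059, 0.998, 0.0, -0.0]
force: [0.2, 0.7, 0.2]
opening: -0.0
```

```bash
python3 st.py; python3 chk.py w14.png 0.125
```

```text
along 35.99 across -0.18 z 0.0401 Falong 0.73 [0.19 0.72 0.24] [ 5.890e-02  9.983e-01  2.000e-04 -5.000e-04] 22.2333
[ 0.5367 -0.024   0.0401] [0.19 0.72 0.24] -2.93889851275628e-05 22.2333
boss 1705 z [0.0442 0.0475 0.0485] along [-0.012   0.0085]  across [-0.011   0.0093]
flange 1080 z [0.0378 0.0383 0.0412] along [-0.0189  0.0214]  across [-0.0185  0.021 ]
block 8838 z [0.0355 0.037  0.0377] along [-0.0307  0.0276]  across [-0.0292  0.0289]
post 2379 z [0.0711 0.0765 0.0817] along [-0.0947 -0.0626]  across [-0.0203  0.0064]
```

View pics/w14.png

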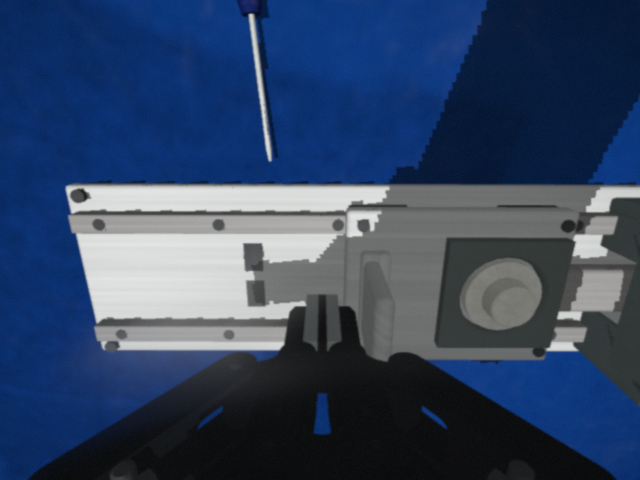

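>>> carry_out(slide=[[0,1.5,0],[0,3,0],[0,4,0],[0,5,0],[0,5.5,0],[0,6,0],[0,6,0]], rotation=[[0,0,0],[0,0,0],[0,0,0],[0,0,0],[0,0,0],[0,0,0],[0,0,0]])

```text
time: 22.87
position: [0.5378, -0.0185, 0.0403]
eef_rot: [0.059, 0.998, -0.0, -0.0]
force: [0.5, -0.2, -0.3]
opening: -0.0
```

```bash
python3 st.py
```

```text
along 41.57 across 0.31 z 0.0403 Falong -0.12 [ 0.45 -0.18 -0.27] [ 5.920e-02  9.982e-01 -1.000e-04 -0.000e+00] 22.8667
```

>>> carry_out(slide=[[0,0.3,0],[0,0.6,0],[0,1,0],[0,1,0]], rotation=[[0,0,0],[0,0,0],[0,0,0],[0,0,0]])

```text
time: 23.2
position: [0.5378, -0.0184, 0.0403]
eef_rot: [0.06, 0.998, -0.0, -0.0]
force: [-1.4, -4.5, 0.1]
opening: 0.0001
```

```bash
python3 st.py
```

```text
along 41.65 across 0.28 z 0.0403 Falong -4.63 [-1.43 -4.49  0.11] [ 5.970e-02  9.982e-01 -4.000e-04 -1.000e-04] 23.2
```

>>> carry_out(slide=[[0,0.3,0],[0,0.6,0],[0,0.6,0]], rotation=[[0,0,0],[0,0,0],[0,0,0]])

```text
time: 23.45
position: [0.5379, -0.0184, 0.0403]
eef_rot: [0.06, 0.998, -0.001, -0.0]
force: [-0.4, -7.0, 0.9]
opening: 0.0001
```

```bash
python3 st.py
```

```text
along 41.69 across 0.31 z 0.0403 Falong -6.97 [-0.4  -6.98  0.89] [ 5.990e-02  9.982e-01 -7.000e-04 -0.000e+00] 23.45
```

>>> carry_out(slide=[[0,-0.5,0],[0,-1,0],[0,-2,0],[0,-4,0],[0,-10,0],[0,-20,0],[0,-30,0],[0,-30,-20]], rotation=[[0,0,0],[0,0,0],[0,0,0],[0,0,0],[0,0,0],[0,0,0],[0,0,0],[0,0,0]])

```text
time: 24.12
position: [0.5318, -0.0496, 0.0579]
eef_rot: [0.061, 0.998, -0.001, -0.003]
force: [-0.1, 0.4, 1.3]
opening: -0.0004
```

>>> carry_out(slide=[[0,0,-20],[0,0,-45],[0,0,-60],[0,0,-60],[0,0,-60]], rotation=[[0,0,0],[0,0,0],[0,0,0],[0,0,0],[0,0,0]])

```text
time: 24.53
position: [0.5349, -0.0475, 0.1209]
eef_rot: [0.06, 0.998, 0.0, 0.001]
force: [-0.5, -0.1, -0.8]
opening: 0.0004
```

```bash
python3 st.py; python3 chk.py w15.png 0.1234
python3 - <<'E'
from h import *
c=cam("top");save(c,"top1.png")
a=c["frame"][170:340,180:500,::-1];cv2.imwrite("pics/top1c.png",cv2.resize(a,None,fx=2.5,fy=2.5))
E
```

```text
along 12.41 across 0.88 z 0.1209 Falong -0.19 [-0.45 -0.14 -0.83] [5.970e-02 9.982e-01 2.000e-04 9.000e-04] 24.5333
[ 0.5349 -0.0475  0.1209] [-0.45 -0.14 -0.83] 0.00038492061633266234 24.5333
boss 824 z [0.0447 0.0475 0.0486] along [-0.0105  0.0097]  across [-0.0109  0.0094]
flange 531 z [0.0378 0.0383 0.0412] along [-0.0176  0.019 ]  across [-0.0185  0.0202]
block 4444 z [0.0356 0.037  0.0377] along [-0.0292  0.0291]  across [-0.0292  0.0284]
post 897 z [0.0717 0.0765 0.0778] along [-0.0691 -0.0611]  across [-0.0201  0.0186]
```

View pics/w15.png

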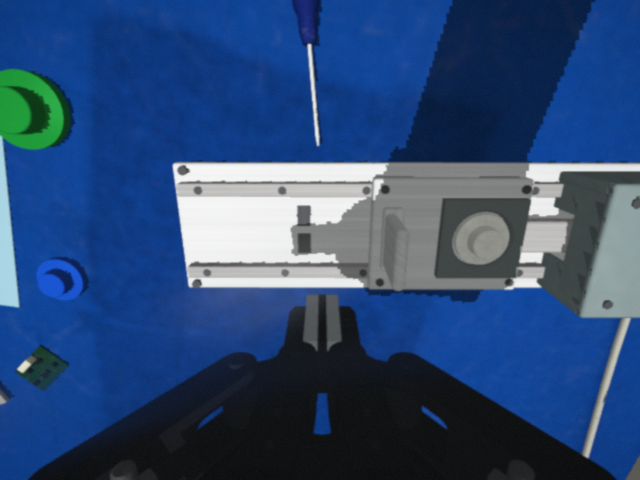

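View pics/top1c.png

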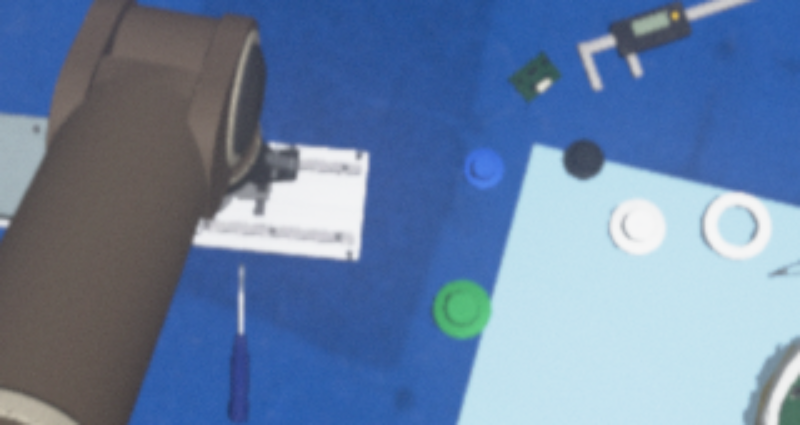

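The hub is seated, and the carriage is still at 123.4 mm of travel, the same as right after I first backed off. None of the bystanders have moved and the arm is clear, so I'm handing in.

```bash
python3 -c "
from workcell import env
env.close_job()"
```

```text
the job is handed in; nothing more can be done
```

I laid the small white hub blank boss up in the nest, freed the carriage, and left it against the sprung stop. The job is handed in at about 24.6 s of the 67 s; no verdict is reported.

**Hub:** The wrist camera shows it within about 1 mm of the nest's centre and fully down, with its boss top at 47.5 mm. It was let go while the carriage was still parked.

**Carriage and stop:** It needed about 20 to 25 N to break free and then ran at 4 to 5 N. I eased it forward in 3 mm steps until the push rose to 9.1 N in total. Less the running friction, that is about 4.5 N on the pin, about half its 9 N limit. When I pushed again at 7 N, the carriage did not move. With 4 to 5 N of running friction, that means the pin pushes back with at least about 2 N. Its position, 123.4 mm from the start, was the same after I backed the arm off.

**Bystanders:** The ring, circuit board and screwdriver look unmoved in the final top picture.

**What disagreed with the task text:** The fingertips measured about 13 mm behind the TCP, not 11 mm ahead. A test closing above the boss confirmed this, so I set the grasp and push heights from that measurement. The gripper also read 18.7 mm while holding the 22 mm boss, but the lift and placing went normally. The load on the pin is inferred from the push forces, since nothing measures it directly.

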